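# Draw the blind plug from the tilted work head with the screw-in puller rod

### The job

Clear the bore of the tilted work head for its spindle: swing the keeper with the red post fully aside, take the blue-handled puller rod from the wooden stand, enter its lugs in the slots of the brass blind plug that closes the bore, and screw it in clockwise until its collar sits on the plug. Then pull the plug straight out of the bore and stand it upright in the middle of the small grey-lined tray, with the rod still screwed in, and let go. Leave the other loose things on the bench where they are.

Things in the scene. Friction and masses are not known exactly. Their poses are not given: they have to be found in the camera images.
- keeper (a joint): angle in rad of the steel keeper, a bar 14 mm wide and 5 mm thick that swings in the plane of the bore's rim: 0 = across the mouth (reaching 37 mm from its pivot, to 7 mm from the bore axis), growing counter-clockwise as one looks into the mouth, stop at 1.75. It stays where left (about 2 N at the post moves it). Below about 0.95 rad it blocks rod and plug
- keeper_hinge (a point): the keeper's pivot, 44 mm from the bore axis to the left of the mouth, 2.5 mm above the rim; z axis = bore axis (out of the bore)
- keeper_post (a point): middle of the keeper's red post by which it is swung: 12 mm round, 22 mm tall, parallel to the bore axis, 30 mm from the pivot (14 mm from the bore axis at angle 0). The point lies 16 mm above the rim; the post ends 27 mm above the rim
- bore_mouth (a point): centre of the bore's rim on the fixed work head, about 93 mm above the bench; z axis = bore axis out of the bore, 25 degrees from vertical; x axis up the slope of the rim, away from the front; y axis level, to the left. Bore 46 mm wide, 50 mm deep; barrel 72 mm across between two cheeks on a 150 x 120 mm base plate
- plug_face (a point): centre of the brass blind plug's outer face, 6 mm below the rim at the start; z axis = plug axis out of the bore; x axis = direction of its two entry slots (at +x and -x), which lie 37.5 degrees counter-clockwise of the rim's x axis. Socket: centre hole 16 mm, slots 48 degrees wide out to 15.5 mm radius
- plug: the same plug, 44 mm round and long, 0.3 kg, origin at its foot, axes as plug_face. A key stops it from turning; two spring balls hold it: about 8 N draws it. Inside is an interrupted thread, 80 degrees of clockwise turn: with the lugs down in the slots the rod's collar stands about 4 mm off the face, and turning draws it in 3 mm per rad; it can touch the face from 45 degrees on and is tight at about 75
- rod_grip (a point): centre of the puller rod's blue cross bar, 64 mm along x, 14 mm thick (y), 16 mm tall (z). z axis = rod axis from tip to bar; x axis = along the bar and through the two lugs at the tip. Either half turn of the rod fits the plug. The rod starts upright in the stand
- rod: the same steel rod, 0.16 kg, 103 mm long, origin at its tip, 95 mm below rod_grip; shaft 13 mm thick. Lugs: 26 mm over both, 28 degrees wide, from 3 to 9 mm above the tip
- rod_collar (a point): centre of the underside of the rod's collar (36 mm round, 7 mm thick), 76.2 mm below rod_grip, same axes; it rests on the stand at the start and on the plug's face when screwed home
- stand: fixed hardwood tool stand, 56 mm (x) x 120 mm (y) x 40 mm tall, origin under its centre. The rod stands in a 31 mm hole 28 mm to -y of the centre, its bar within 0.3 rad of the stand's y; three fixed fine screwdrivers stand in the +y half, 22 to 51 mm from the centre, up to 137 mm above the bench
- tray_floor (a point): centre of the grey lining of the fixed aluminium tray (105 x 105 mm outside, walls 4 mm, rim 10 mm above the lining, lining 6 mm above the bench)
- tube: bystander: white capped plastic tube standing upright, 24 x 24 x 58 mm; origin under its centre. To be left where it is
- loupe: bystander: black eye loupe, 34 mm round, 34 mm high; origin under its centre. To be left where it is
- tin: bystander: round lidded tin, 44 mm round, 56 mm high; origin under its centre. To be left where it is
- vial: bystander: small yellow vial with a red cap, 14 mm round, 38 mm high; origin under its centre. To be left where it is
- nippers: bystander: small pliers-like nippers lying flat, 33 x 102 x 14 mm; origin under its centre. To be left where it is
- abrasive: bystander: blue abrasive stick standing on its end, 33 x 12 x 62 mm; origin under its centre. To be left where it is
- driver: bystander: fine screwdriver lying flat, 9 x 108 x 9 mm; origin under its centre. To be left where it is

How it is judged:
By the outcome, as a careful person would: the job done as asked, in the order asked, and still so for the second after the job is handed in, with the robot touching nothing.
It also fails if it takes over 58 s, if anything falls off the work surface, if the arm or the gripper's body presses on something with over 40 N, if the wrist force passes 120 N, or if a joint passes its speed limit or range.

### The arm

A 6-joint arm with a two-finger parallel gripper is mounted at the origin on a cart in front of the work surface, level with it; the furniture and walls round the work are solid. World frame = base frame: x ahead of the robot, y to its left, z up, the work surface at z = 0. Lengths are in m, angles in rad, forces in N, time in s.
With the tool pointing down it reaches from about 0.25 to 0.775 m from the base axis. Payload 4 kg.
Tool frame: the origin (TCP) lies midway between the tips of the shut fingers; the grasp point (between the pads) lies 19 mm behind it; x points along the fingers, y is the direction in which the jaws open and shut, and the axes are right-handed (so a half turn about x gives the same grasp; the last joint's range is limited). The gripper opens to 85 mm and grips with 20 to 120 N. Pads are 22 mm wide; open, the fingers measure 114 mm over their backs; the gripper's body (76 mm by 85 mm) begins 54 mm behind the grasp point. The pads swing forward as they close: fully open they stand 13 mm farther back than shut.
Start: joints at [-0.103, 0.087, 1.371, -0, 1.684, -0.103], TCP at [0.55, -0, 0.231] pointing down, gripper open.
Joint ranges: [-3.1, 3.1], [-0.76, 2.03], [0.27, 2.55], [-1.08, 4.22], [0.17, 2.65], [-2.57, 2.57]. Speed limits (rad/s): [2.79, 2.79, 3.14, 3.14, 3.14, 3.14].

### API

Orientations are given as a rotation vector (axis times angle).
In Python, from rig import * gives the robot as it stands.
- The arm moves only by the shell command python3 -m creep 'ROWS' [FORCE]. ROWS is JSON, a list of rows, each an object of numbers: "gripper": the gripper command: -1 is shut, 1 is fully open, values between are in proportion; "dx", "dy", "dz": the shift along the world's x, y, z normalised to -1 to 1, where 1 is 0.1 m; "wx", "wy", "wz": the turn, a rotation vector about the world's x, y, z normalised to -1 to 1, where 1 is pi rad. A call has 1 to 20 rows; each row is the pose to reach, as a shift and turn from the pose commanded when the call began, turning the shorter way round; what a row does not reach only later rows make up. A row lasts 1/8 s, in which the tool goes at most 62.5 mm and 10.7 degrees, less where a joint would pass 70% of its speed; a pose out of reach is approached as far as the arm can. A call with a number of a shift or a turn outside -1 to 1 is refused whole. A call with a gripper value outside its range is refused whole. The fingers move at their own pace and stop on an object; FORCE is the grip in N (left out, the last holds). Time passes only in rows, so rows that repeat a pose let the fingers close. It gives the time, the measured TCP pose, the force and the opening at its end, in the units of the state.
- observe(): the state, without advancing time (a new reading comes with each control period).
- snapshot(name): name is "scene" or "side" or "wrist"; returns the picture (384x512x3 uint8, red, green, blue); there is no depth.
- get_calibration(name): a dict with "intrinsics" (3x3 intrinsics, pixels), "dist_coeffs" ([k1, k2, p1, p2, k3] as OpenCV has them; the pictures are not rectified), "world_from_camera" (4x4, takes a point from camera to world coordinates); the wrist camera has in their place "mount" (4x4, takes a point from camera to tool coordinates, whose origin is the TCP and whose axes are the tool frame's). Camera axes: x right, y down, z forward; pixel columns grow to the right and rows downward; lengths in m; the calibration is good to about 2 mm. A picture is of the moment at which its call begins: read the wrist's pose just before it. get_calibration takes no time and is no camera call.
- close_job(): hands the job in, once; it reports no verdict.
The state is a dict: "clock": time; "qpos": joint angles; "joint_vel": joint speeds; "effort": joint torques, N m; "ee_pos": TCP position; "orientation": TCP orientation; "wrist_force": force on the tool from outside, world axes, zero at the start; "moment": the same for the moment, N m; "finger_gap": finger opening in m.
Only numpy, scipy, OpenCV 4.12 (cv2) and the standard library are available. Lean on these libraries where they do the work, as an engineer would, in place of code of your own. Each camera call takes 0.05 s, during which the arm holds its last target.

## Working session

There is one attempt and no reset: what is moved stays moved. The work goes in short steps, Python scripts to look and compute and a shell command to move; the robot and the scene stay as the last step left them, time stands still between calls to the robot, and variables do not carry over. Pictures are saved under pics/ and viewed, and the job is handed in when it is done.

```bash
ls; mkdir -p pics
python3 - <<'E'
from rig import *
import cv2
print(observe())
for n in ["scene","side","wrist"]:
    im=snapshot(n); cv2.imwrite(f"pics/{n}0.png",im[:,:,::-1]); print(n,get_calibration(n))
E
```

```text
pics
{'clock': 0.0, 'qpos': array([-1.03101062e-01,  8.80100298e-02,  1.37229940e+00,  2.42724711e-05,
        1.68364101e+00, -1.03061677e-01]), 'joint_vel': array([-0.00327477,  0.00194065,  0.00074605, -0.00289599, -0.00036395,
        0.00160708]), 'effort': array([ 4.64244640e-04, -3.51862407e+01, -3.13276148e+01,  2.58579206e-05,
        1.07225846e-02,  9.27783418e-06]), 'ee_pos': array([5.49479263e-01, 5.65514379e-05, 2.30086187e-01]), 'orientation': array([ 1.20831436,  1.2111037 , -1.2108256 ]), 'wrist_force': array([0.37190445, 0.74876228, 0.12003406]), 'moment': array([-0.02200785, -0.00112918, -0.00538232]), 'finger_gap': 0.08489541991952038}
scene {'intrinsics': array([[396.39042522,   0.        , 258.45247264],
       [  0.        , 396.39042522, 193.22050039],
       [  0.        ,   0.        ,   1.        ]]), 'dist_coeffs': array([-0.00261161,  0.        ,  0.        ,  0.        ,  0.        ]), 'world_from_camera': array([[-0.77462937, -0.43396379,  0.46002691,  0.07185517],
       [-0.63204238,  0.55622019, -0.53957532,  0.52952161],
       [-0.0217201 , -0.7087
[... 542 characters left out ...]
079217,  0.7575146 ],
       [ 0.        ,  0.        ,  0.        ,  1.        ]])}
wrist {'intrinsics': array([[274.03402619,   0.        , 251.1798529 ],
       [  0.        , 274.03402619, 194.08692522],
       [  0.        ,   0.        ,   1.        ]]), 'dist_coeffs': array([-0.03419429,  0.        ,  0.        ,  0.        ,  0.        ]), 'mount': array([[ 8.74044770e-04, -3.00488928e-01,  9.53784903e-01,
        -1.43223892e-01],
       [ 9.99999577e-01,  5.34909772e-04, -7.47872959e-04,
         9.85080464e-04],
       [-2.85461321e-04,  9.53785153e-01,  3.00489268e-01,
        -7.79053254e-02],
       [ 0.00000000e+00,  0.00000000e+00,  0.00000000e+00,
         1.00000000e+00]])}
```

View pics/scene0.png

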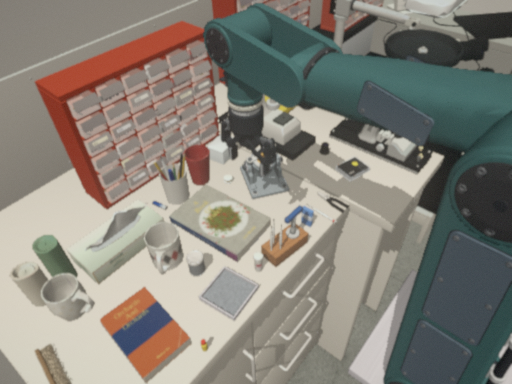

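View pics/side0.png

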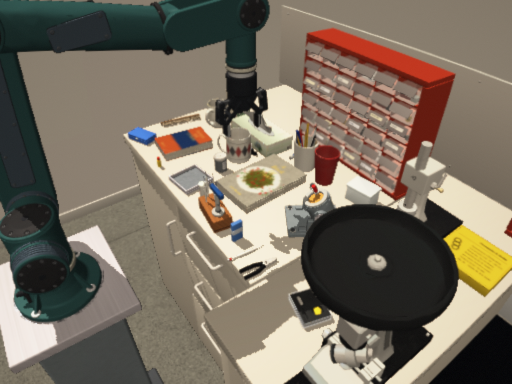

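View pics/wrist0.png

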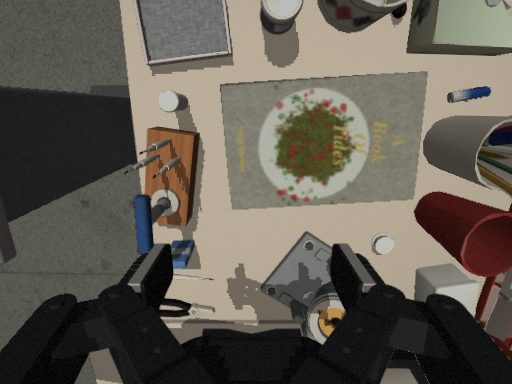

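```bash
cat > h.py <<'E'
import numpy as np, cv2
from rig import *
from scipy.spatial.transform import Rotation as R
def cam(n,o=None):
    c=get_calibration(n); K=np.array(c["intrinsics"]); d=np.array(c["dist_coeffs"])
    if n=="wrist":
        o=o or observe(); T=np.eye(4); T[:3,:3]=R.from_rotvec(o["orientation"]).as_matrix(); T[:3,3]=o["ee_pos"]
        W=T@np.array(c["mount"])
    else: W=np.array(c["world_from_camera"])
    return K,d,W
def ray(C,uv):
    K,d,W=C; p=cv2.undistortPoints(np.array([[uv]],float),K,d)[0,0]
    v=W[:3,:3]@np.array([p[0],p[1],1]); return W[:3,3],v/np.linalg.norm(v)
def onz(C,uv,z):
    o,v=ray(C,uv); return o+v*(z-o[2])/v[2]
def tri(rs):
    A=np.zeros((3,3));b=np.zeros(3)
    for o,v in rs:
        P=np.eye(3)-np.outer(v,v);A+=P;b+=P@o
    x=np.linalg.solve(A,b); return x,[np.linalg.norm((np.eye(3)-np.outer(v,v))@(x-o)) for o,v in rs]
def proj(C,P):
    K,d,W=C; M=np.linalg.inv(W); r,_=cv2.Rodrigues(M[:3,:3])
    return cv2.projectPoints(np.array(P,float).reshape(-1,3),r,M[:3,3],K,d)[0][:,0]
def crop(im,x0,y0,x1,y1,s,name):
    c=cv2.resize(im[y0:y1,x0:x1,::-1],None,fx=s,fy=s,interpolation=cv2.INTER_CUBIC); cv2.imwrite("pics/"+name,c)
E
python3 - <<'E'
from h import *
w=cv2.imread("pics/wrist0.png")[:,:,::-1]; s=cv2.imread("pics/side0.png")[:,:,::-1]; c=cv2.imread("pics/scene0.png")[:,:,::-1]
crop(s,140,140,390,300,3.2,"side0c.png"); crop(c,180,130,360,310,3.2,"scene0c.png")
o=dict(ee_pos=[5.49479263e-01,0,2.30086187e-01],orientation=[1.2083,1.2111,-1.2108])
C=cam("wrist",o)
for n,p,z in [("tray",(185,25),.006),("traycorner br",(230,55),.016),("traycorner bl",(146,64),.016),("stand tl",(149,128),.04),("stand tr",(199,133),.04),("stand br",(188,225),.04),("grip",(144,222),.13),("collar",(168,200),.045),("base corner",(307,235),.01),("base corner l",(263,288),.01)]:
    print(n,onz(C,p,z).round(4))
E
```

```text
tray [0.4706 0.1736 0.006 ]
traycorner br [0.5245 0.1386 0.016 ]
traycorner bl [0.423  0.1295 0.016 ]
stand tl [0.4277 0.0555 0.04  ]
stand tr [0.4874 0.0494 0.04  ]
stand br [ 0.466  -0.0701  0.04  ]
grip [ 0.4462 -0.0272  0.13  ]
collar [ 0.4441 -0.0335  0.045 ]
base corner [ 0.6312 -0.099   0.01  ]
base corner l [ 0.5682 -0.1906  0.01  ]
```

View pics/side0c.png

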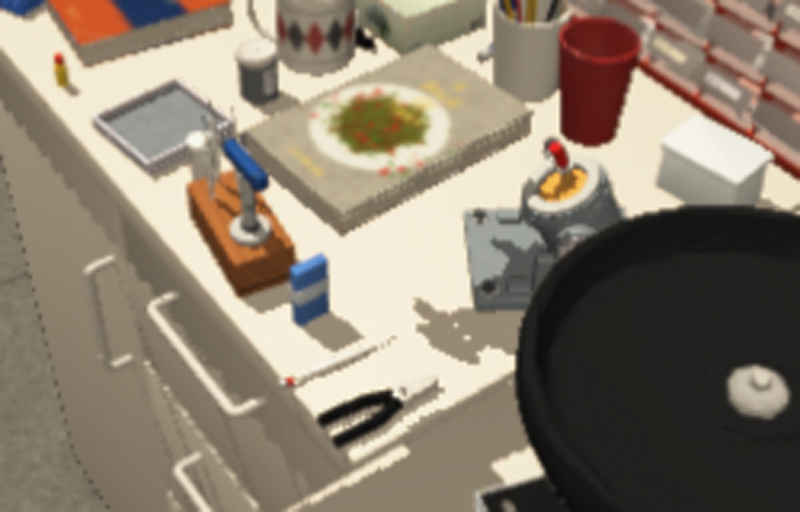

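View pics/scene0c.png

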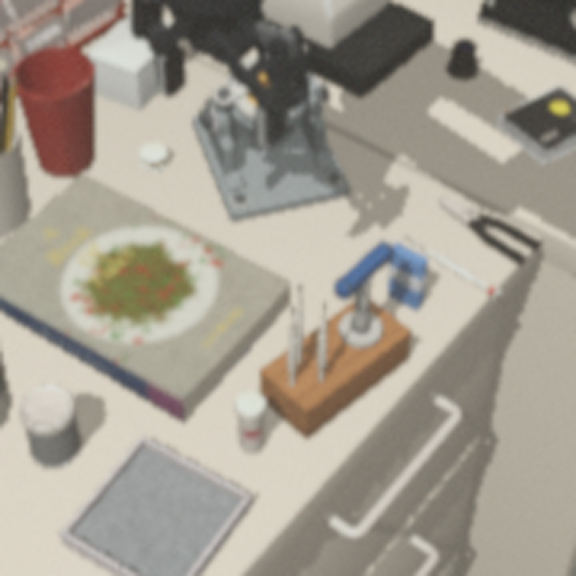

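Run:
```python
from h import *
S=cam("side");C=cam("scene")
print(tri([ray(S,(378,262)),ray(C,(425,47))]))
# grip: side crop
f=lambda x,y:(140+x/3.2,140+y/3.2); g=lambda x,y:(180+x/3.2,130+y/3.2)
print("grip",tri([ray(S,f(245,163)),ray(C,g(365,269))]))
print("collar",tri([ray(S,f(250,230)),ray(C,g(360,328))]))
print("tray",tri([ray(S,f(163,124)),ray(C,g(160,513))]))
for p in [(0.63,-.2,.1),(.63,-.2,.2)]: print(proj(S,p),proj(C,p))
```

```text
(array([ 0.3912325 , -0.56608049,  0.36699344]), [np.float64(0.00017534963920911472), np.float64(0.00017534963920919492)])
grip (array([ 0.44083834, -0.03747698,  0.11420218]), [np.float64(0.0016838604034274825), np.float64(0.0016838604034274515)])
collar (array([ 0.44133309, -0.03736794,  0.04007053]), [np.float64(0.0007840801689673444), np.float64(0.0007840801689672639)])
tray (array([0.46931376, 0.18240354, 0.00714802]), [np.float64(0.0005908570319537541), np.float64(0.000590857031953823)])
[[310.32751522 201.10273945]] [[273.57291309 156.04314434]]
[[313.92686892 170.22992904]] [[273.75645544 128.47650584]]
```

```bash
python3 -m creep '[{"gripper":1,"dx":0.4,"dy":-0.4,"dz":0.5},{"gripper":0.0,"dx":0.7,"dy":-0.8,"dz":0.7},{"gripper":-1,"dx":0.7,"dy":-1.0,"dz":0.8},{"gripper":-1,"dx":0.7,"dy":-1.0,"dz":0.8}]' 40
python3 - <<'E'
from h import *
o=observe(); im=snapshot("wrist"); print(o["clock"],o["ee_pos"].tolist(),o["orientation"].tolist()); cv2.imwrite("pics/w1.png",im[:,:,::-1])
E
```

```text
0.15 [0.5496132376590829, 1.533832448121025e-05, 0.23037116608598604] [1.2084966072532994, 1.2105947187546462, -1.2104567867216123]$[0]: bad value
```

View pics/w1.png

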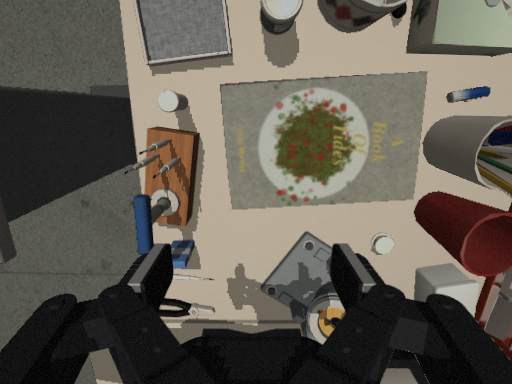

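```bash
python3 -m creep '[{"gripper":1,"dx":0.4,"dy":-0.4,"dz":0.5,"wx":0,"wy":0,"wz":0},{"gripper":0.0,"dx":0.7,"dy":-0.8,"dz":0.7,"wx":0,"wy":0,"wz":0},{"gripper":-1,"dx":0.7,"dy":-1.0,"dz":0.8,"wx":0,"wy":0,"wz":0},{"gripper":-1,"dx":0.7,"dy":-1.0,"dz":0.8,"wx":0,"wy":0,"wz":0}]' 40
python3 - <<'E'
from h import *
o=observe(); im=snapshot("wrist"); print(o["clock"],o["ee_pos"].tolist(),o["orientation"].tolist()); cv2.imwrite("pics/w2.png",im[:,:,::-1])
E
```

```text
clock: 0.7
ee_pos: [0.6205, -0.1017, 0.3116]
orientation: [1.211, 1.207, -1.211]
wrist_force: [-0.5, -0.1, -0.5]
finger_gap: 0.0322
0.7 [0.6205407609287464, -0.10168909926338106, 0.3116487810388569] [1.2114558556555934, 1.2069911322199012, -1.210608331751531]
```

View pics/w2.png

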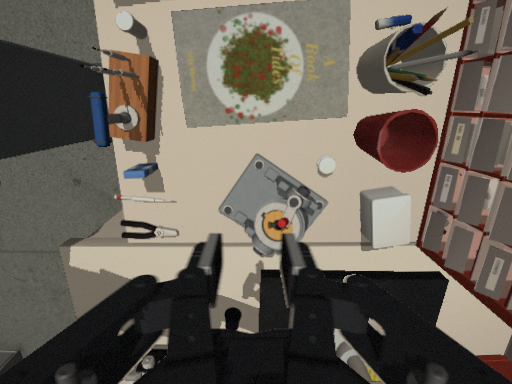

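Run:
```python
from h import *
w=cv2.imread("pics/w2.png")[:,:,::-1]
crop(w,205,145,345,265,5.7,"w2c.png")
```

```text
(no output)
```

View pics/w2c.png

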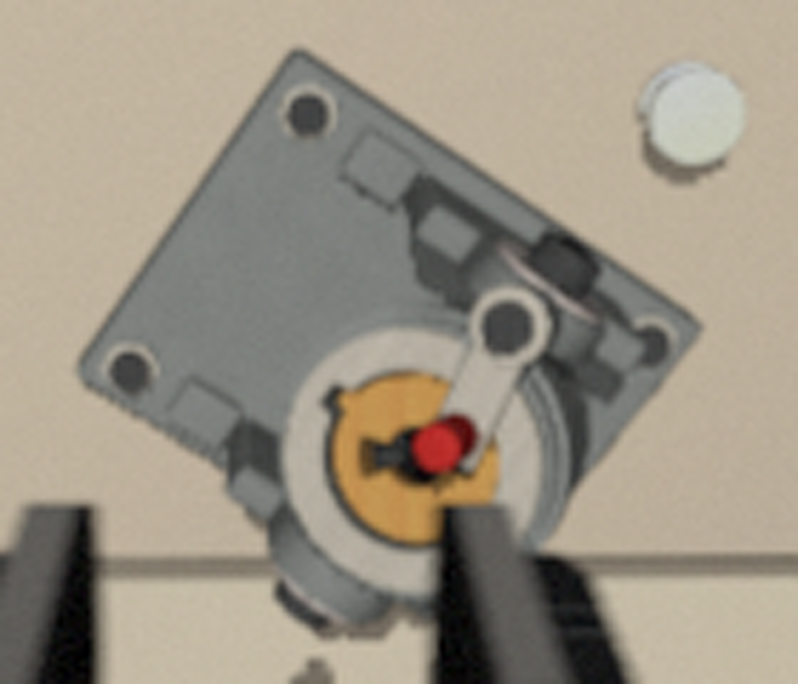

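```bash
cat >> h.py <<'E'
def frame(yaw,t=np.radians(25)):
    xh=np.array([np.cos(yaw),np.sin(yaw),0]); zb=-xh*np.sin(t)+np.array([0,0,np.cos(t)])
    yb=np.array([-np.sin(yaw),np.cos(yaw),0]); return np.stack([np.cross(yb,zb),yb,zb],1)
def toolR(X,Y):
    X=X/np.linalg.norm(X); Y=Y-X*(X@Y); Y/=np.linalg.norm(Y); return np.stack([X,Y,np.cross(X,Y)],1)
def delta(Rt,pt,o=None):
    o=o or observe(); Rc=R.from_rotvec(o["orientation"]).as_matrix()
    print("d (0.1m):",((np.array(pt)-o["ee_pos"])/.1).round(3).tolist()," w/pi:",(R.from_matrix(Rt@Rc.T).as_rotvec()/np.pi).round(4).tolist())
E
python3 - <<'E'
from h import *
o=observe(); C=cam("wrist",o)
px=lambda x,y:(205+x/5.7,145+y/5.7)
print("plate corners",[onz(C,px(*p),.01).round(4).tolist() for p in [(80,370),(300,50),(700,325)]])
a,b,c=[onz(C,px(*p),.01) for p in [(80,370),(300,50),(700,325)]]
print(np.linalg.norm(b-a),np.linalg.norm(c-b),np.degrees(np.arctan2(*(b-a)[[1,0]])),np.degrees(np.arctan2(*(c-b)[[1,0]])))
yaw=np.arctan2(*(c-b)[[1,0]])
B=onz(C,px(415,460),.088); print("bore~",B)
piv=onz(C,px(508,325),.097);print("pivot",piv,piv-B)
F=frame(yaw); n=F@np.array([.64,.77,0])
delta(toolR(-F[:,2],n),B+.105*F[:,2])
E
```

```text
plate corners [[0.5648, -0.1908, 0.01], [0.6311, -0.0934, 0.01], [0.7523, -0.1765, 0.01]]
0.11777809756026485 0.1468862776509029 55.77739649119382 -34.42043325068506
bore~ [ 0.65934453 -0.18583824  0.088     ]
pivot [ 0.67991522 -0.14628551  0.097     ] [0.02057069 0.03955274 0.009     ]
d (0.1m): [0.027, -0.604, -1.278]  w/pi: [-0.0941, -0.1031, 0.087]
```

```bash
python3 -m creep '[{"gripper":-1,"dx":0.02,"dy":-0.25,"dz":-0.4,"wx":-0.03,"wy":-0.034,"wz":0.029},{"gripper":-1,"dx":0.03,"dy":-0.5,"dz":-0.85,"wx":-0.06,"wy":-0.068,"wz":0.058},{"gripper":-1,"dx":0.03,"dy":-0.6,"dz":-1.0,"wx":-0.094,"wy":-0.103,"wz":0.087},{"gripper":-1,"dx":0.03,"dy":-0.6,"dz":-1.0,"wx":-0.094,"wy":-0.103,"wz":0.087},{"gripper":-1,"dx":0.03,"dy":-0.6,"dz":-1.0,"wx":-0.094,"wy":-0.103,"wz":0.087}]' 40
python3 - <<'E'
from h import *
o=observe(); im=snapshot("wrist"); np.save("o3.npy",o,allow_pickle=True); print(o["clock"],o["ee_pos"].tolist(),o["orientation"].tolist(),o["joint_vel"].round(3)); cv2.imwrite("pics/w3.png",im[:,:,::-1])
E
```

```text
clock: 1.38
ee_pos: [0.6246, -0.1594, 0.2144]
orientation: [0.942, 0.882, -0.907]
wrist_force: [0.6, 0.4, 0.9]
finger_gap: -0.0001
1.375 [0.6246097620784313, -0.159360313672708, 0.21440300866512912] [0.9422254519724068, 0.8820689379749921, -0.9071152917106421] [-0.006  0.009 -0.08  -0.004 -0.01  -0.004]
```

View pics/w3.png

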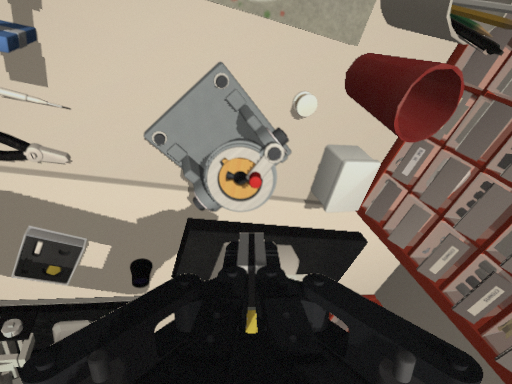

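Run:
```python
from h import *
im=cv2.imread("pics/w3.png")[:,:,::-1]; crop(im,170,110,310,230,5.7,"w3c.png")
```

```text
(no output)
```

View pics/w3c.png

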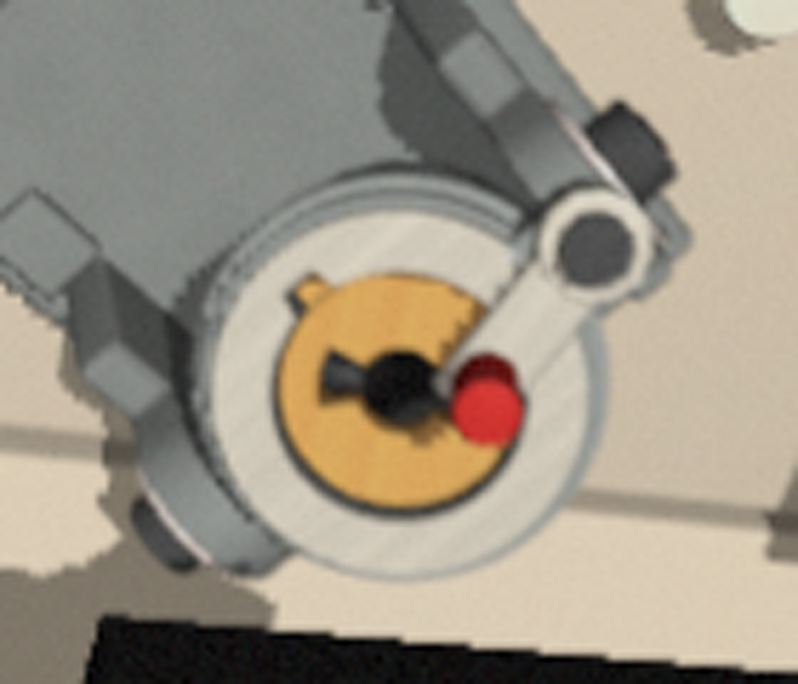

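Run:
```python
from h import *
from scipy.optimize import least_squares
im=cv2.imread("pics/w3.png"); o=np.load("o3.npy",allow_pickle=True).item(); C=cam("wrist",o)
hsv=cv2.cvtColor(im,cv2.COLOR_BGR2HSV)
m=cv2.inRange(hsv,(10,90,120),(28,255,255)); m[:, :200]=0;m[:150]=0;m[215:]=0;m[:,275:]=0
cs=max(cv2.findContours(m,cv2.RETR_EXTERNAL,cv2.CHAIN_APPROX_NONE)[0],key=cv2.contourArea)[:,0].astype(float)
c0=np.array([170+400/5.7,110+392/5.7]); d=np.linalg.norm(cs-c0,axis=1); ang=np.degrees(np.arctan2(-(cs-c0)[:,1],(cs-c0)[:,0]))
k=(abs(d-21.2)<1.5)&~((ang>-45)&(ang<60))&~((ang>115)&(ang<150)); cs=cs[k]; print(len(cs))
yaw=np.radians(-34.3);F=frame(yaw)
def onplane(uv,P,n):
    q,v=ray(C,uv); return q+v*((P-q)@n)/(v@n)
for z in (.084,.0876,.091):
    q,v=ray(C,c0); P=q+v*(z-q[2])/v[2]
    X=np.array([onplane(u,P,F[:,2])-P for u in cs])@F[:,:2]
    f=least_squares(lambda p:np.hypot(*(X-p[:2]).T)-p[2],[0,0,.022])
    print(z,"face centre",(P+F[:,:2]@f.x[:2]).round(4),"r",f.x[2].round(4),"rms",np.sqrt((f.fun**2).mean()))
# pivot, post top, plate bolts
px=lambda x,y:(170+x/5.7,110+y/5.7)
face=P*0; 
P0=onz(C,c0,.0876); rim=P0+.006*F[:,2]; print("rim",rim)
for n,p,h in [("pivot",(595,248),.007),("posttop",(487,407),.027),("slotL",(340,375),-.006),("key",(308,292),-.006)]:
    q=onplane(px(*p),rim+h*F[:,2],F[:,2]); print(n,((q-rim)@F*1000).round(1))
```

```text
55
0.084 face centre [ 0.6622 -0.1904  0.0838] r 0.0221 rms 0.00027814412881913594
0.0876 face centre [ 0.6606 -0.1883  0.0874] r 0.0217 rms 0.0002738815561194447
0.091 face centre [ 0.6591 -0.1864  0.0908] r 0.0214 rms 0.00026985579301418454
rim [ 0.65908853 -0.18695869  0.09303785]
pivot [-0.2 44.3  7. ]
posttop [ 5.3 15.6 27. ]
slotL [-9.5 -6.3 -6. ]
key [-24.7  -0.7  -6. ]
```

```bash
cat >> h.py <<'E'
RIM=np.array([.6585,-.1869,.0928]); F=frame(np.radians(-34.3))
E
python3 -m creep '[{"gripper":-1,"dx":0,"dy":0,"dz":0,"wx":0,"wy":0,"wz":0}]'
python3 - <<'E'
from h import *
o=observe(); n=np.array([.64,.77,0]); Rt=toolR(-F[:,2],F@n); print(o["ee_pos"])
pos=lambda u,h: RIM+F@(np.array([u[0],u[1],h])/1000)
post=lambda t:np.array([30*np.sin(t),44-30*np.cos(t)])
print("start hi");delta(Rt,pos((-10,-4),40))
print("start lo");delta(Rt,pos((-10,-4),10))
for t in (.18,.5,.8,1.1,1.4,1.6,1.75):
    print(t);delta(Rt,pos(post(t)-12*n[:2],10))
E
```

```text
clock: 1.55
ee_pos: [0.6257, -0.1604, 0.2156]
orientation: [0.942, 0.879, -0.907]
wrist_force: [0.0, 1.0, 0.3]
finger_gap: 0.0002
[ 0.62574326 -0.16041133  0.21558028]
start hi
d (0.1m): [0.091, -0.152, -0.908]  w/pi: [0.0005, 0.0019, 0.0004]
start lo
d (0.1m): [0.195, -0.223, -1.179]  w/pi: [0.0005, 0.0019, 0.0004]
0.18
d (0.1m): [0.305, -0.186, -1.147]  w/pi: [0.0005, 0.0019, 0.0004]
0.5
d (0.1m): [0.39, -0.206, -1.109]  w/pi: [0.0005, 0.0019, 0.0004]
0.8
d (0.1m): [0.474, -0.197, -1.079]  w/pi: [0.0005, 0.0019, 0.0004]
1.1
d (0.1m): [0.555, -0.164, -1.057]  w/pi: [0.0005, 0.0019, 0.0004]
1.4
d (0.1m): [0.624, -0.108, -1.045]  w/pi: [0.0005, 0.0019, 0.0004]
1.6
d (0.1m): [0.66, -0.061, -1.043]  w/pi: [0.0005, 0.0019, 0.0004]
1.75
d (0.1m): [0.682, -0.021, -1.045]  w/pi: [0.0005, 0.0019, 0.0004]
```

```bash
python3 -m creep '[{"gripper":-1,"dx":0.05,"dy":-0.08,"dz":-0.5,"wx":0,"wy":0.002,"wz":0},{"gripper":-1,"dx":0.09,"dy":-0.15,"dz":-0.9,"wx":0,"wy":0.002,"wz":0},{"gripper":-1,"dx":0.09,"dy":-0.15,"dz":-0.9,"wx":0,"wy":0.002,"wz":0},{"gripper":-1,"dx":0.09,"dy":-0.15,"dz":-0.9,"wx":0,"wy":0.002,"wz":0}]'
python3 - <<'E'
from h import *
o=observe(); n=np.array([.64,.77,0]); Rt=toolR(-F[:,2],F@n); print(o["ee_pos"],o["joint_vel"].round(3))
pos=lambda u,h: RIM+F@(np.array([u[0],u[1],h])/1000)
post=lambda t:np.array([30*np.sin(t),44-30*np.cos(t)])
delta(Rt,pos((-10,-4),10))
for t in (.18,.5,.8,1.1,1.4,1.6,1.75):
    print(t);delta(Rt,pos(post(t)-12*n[:2],10))
E
```

```text
clock: 2.05
ee_pos: [0.634, -0.1755, 0.1244]
orientation: [0.939, 0.886, -0.911]
wrist_force: [-0.5, 0.3, 0.8]
finger_gap: 0.0001
[ 0.63404727 -0.1755264   0.12441483] [ 0.003 -0.027 -0.016 -0.001 -0.006 -0.003]
d (0.1m): [0.112, -0.072, -0.268]  w/pi: [0.0006, -0.0006, 0.0004]
0.18
d (0.1m): [0.222, -0.035, -0.235]  w/pi: [0.0006, -0.0006, 0.0004]
0.5
d (0.1m): [0.307, -0.054, -0.197]  w/pi: [0.0006, -0.0006, 0.0004]
0.8
d (0.1m): [0.391, -0.046, -0.167]  w/pi: [0.0006, -0.0006, 0.0004]
1.1
d (0.1m): [0.471, -0.013, -0.145]  w/pi: [0.0006, -0.0006, 0.0004]
1.4
d (0.1m): [0.541, 0.043, -0.133]  w/pi: [0.0006, -0.0006, 0.0004]
1.6
d (0.1m): [0.577, 0.091, -0.131]  w/pi: [0.0006, -0.0006, 0.0004]
1.75
d (0.1m): [0.599, 0.13, -0.133]  w/pi: [0.0006, -0.0006, 0.0004]
```

```bash
python3 -m creep '[{"gripper":-1,"dx":0.11,"dy":-0.07,"dz":-0.26,"wx":0,"wy":0,"wz":0},{"gripper":-1,"dx":0.16,"dy":-0.05,"dz":-0.25,"wx":0,"wy":0,"wz":0},{"gripper":-1,"dx":0.22,"dy":-0.035,"dz":-0.235,"wx":0,"wy":0,"wz":0},{"gripper":-1,"dx":0.26,"dy":-0.045,"dz":-0.215,"wx":0,"wy":0,"wz":0},{"gripper":-1,"dx":0.31,"dy":-0.054,"dz":-0.197,"wx":0,"wy":0,"wz":0},{"gripper":-1,"dx":0.35,"dy":-0.05,"dz":-0.18,"wx":0,"wy":0,"wz":0},{"gripper":-1,"dx":0.39,"dy":-0.046,"dz":-0.167,"wx":0,"wy":0,"wz":0},{"gripper":-1,"dx":0.43,"dy":-0.03,"dz":-0.155,"wx":0,"wy":0,"wz":0},{"gripper":-1,"dx":0.47,"dy":-0.013,"dz":-0.145,"wx":0,"wy":0,"wz":0},{"gripper":-1,"dx":0.51,"dy":0.015,"dz":-0.14,"wx":0,"wy":0,"wz":0}]'
python3 - <<'E'
from h import *
o=observe(); im=snapshot("wrist"); print(((o["ee_pos"]-RIM)@F*1000).round(1),o["wrist_force"]@F); crop(im,150,110,330,245,4.4,"w4.png")
E
```

```text
clock: 3.3
ee_pos: [0.6832, -0.1729, 0.1074]
orientation: [0.938, 0.891, -0.912]
wrist_force: [-3.9, -0.3, 2.5]
finger_gap: -0.0005
[17.5 25.4  7.9] [-1.73944139 -2.40644058  3.56136264]
```

View pics/w4.png

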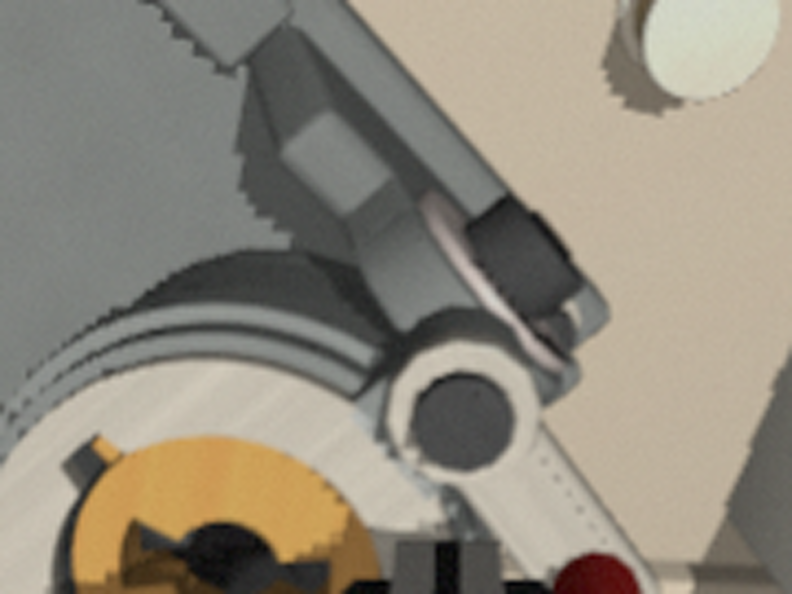

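```bash
python3 -m creep '[{"gripper":-1,"dx":0.017,"dy":0.025,"dz":0,"wx":0,"wy":0,"wz":0},{"gripper":-1,"dx":0.034,"dy":0.05,"dz":0,"wx":0,"wy":0,"wz":0},{"gripper":-1,"dx":0.04,"dy":0.06,"dz":0,"wx":0,"wy":0,"wz":0},{"gripper":-1,"dx":0.045,"dy":0.065,"dz":0,"wx":0,"wy":0,"wz":0}]'
python3 - <<'E'
from h import *
o=observe(); print(((o["ee_pos"]-RIM)@F*1000).round(1),o["wrist_force"]@F)
E
```

```text
clock: 3.85
ee_pos: [0.6871, -0.1674, 0.1071]
orientation: [0.937, 0.891, -0.914]
wrist_force: [-3.8, -3.1, -0.0]
finger_gap: 0.0001
[17.5 32.2  7.6] [-1.2684331  -4.65288044  0.5715523 ]
```

```bash
python3 -m creep '[{"gripper":-1,"dx":0.006,"dy":0.009,"dz":0,"wx":0,"wy":0,"wz":0},{"gripper":-1,"dx":0.012,"dy":0.018,"dz":0,"wx":0,"wy":0,"wz":0}]'
python3 - <<'E'
from h import *
o=observe(); print(((o["ee_pos"]-RIM)@F*1000).round(1),o["wrist_force"]@F)
E
```

```text
clock: 4.1
ee_pos: [0.6873, -0.1672, 0.1071]
orientation: [0.935, 0.891, -0.917]
wrist_force: [-7.5, -7.1, 0.6]
finger_gap: 0.0003
[17.5 32.5  7.6] [ -1.75045159 -10.05968815   1.44742214]
```

```bash
python3 -m creep '[{"gripper":-1,"dx":-0.05,"dy":-0.03,"dz":0,"wx":0,"wy":0,"wz":0},{"gripper":-1,"dx":-0.22,"dy":0.09,"dz":0.45,"wx":0,"wy":0,"wz":0},{"gripper":0,"dx":-0.38,"dy":0.19,"dz":0.87,"wx":0,"wy":0,"wz":0},{"gripper":0,"dx":-0.38,"dy":0.19,"dz":0.87,"wx":0,"wy":0,"wz":0}]'
python3 - <<'E'
from h import *
o=observe(); im=snapshot("wrist"); np.save("o5.npy",o,allow_pickle=True); cv2.imwrite("pics/w5.png",im[:,:,::-1]); print(((o["ee_pos"]-RIM)@F*1000).round(1),o["wrist_force"]@F, o["joint_vel"].round(2)); crop(im,150,110,330,245,4.4,"w5c.png")
E
```

```text
clock: 4.6
ee_pos: [0.6534, -0.1454, 0.2018]
orientation: [0.941, 0.879, -0.905]
wrist_force: [0.5, -1.1, 0.4]
finger_gap: 0.0356
[ 21.   31.4 110.5] [ 1.0749868  -0.68571635 -0.09749783] [-0.01  0.05  0.06 -0.   -0.01  0.  ]
```

View pics/w5c.png

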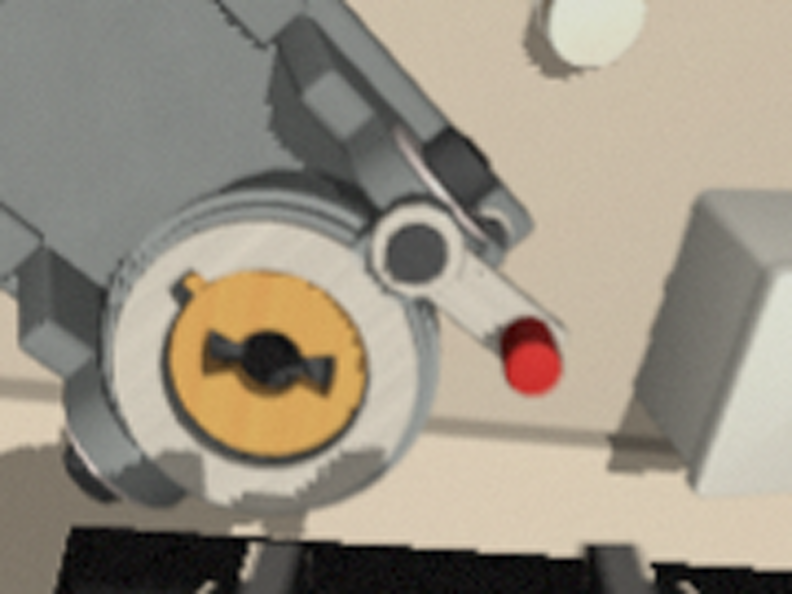

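```bash
cat > face.py <<'E'
from h import *
from scipy.optimize import least_squares
def face(png,ofile,c0,rad=21):
    im=cv2.imread(png); o=np.load(ofile,allow_pickle=True).item(); C=cam("wrist",o)
    hsv=cv2.cvtColor(im,cv2.COLOR_BGR2HSV); m=cv2.inRange(hsv,(10,90,100),(28,255,255))
    cc,hh=cv2.findContours(m,cv2.RETR_CCOMP,cv2.CHAIN_APPROX_NONE)
    best=[c for c in cc if cv2.pointPolygonTest(c,c0,False)>0 or True]
    cs=max([c for c in cc if np.linalg.norm(c[:,0].mean(0)-c0)<12],key=cv2.contourArea)[:,0].astype(float)
    (cx,cy),r=cv2.minEnclosingCircle(cs.astype(np.float32)); e=cv2.fitEllipse(cs.astype(np.float32)); c0=np.array(e[0]); print("ellipse",e)
    q,v=ray(C,c0); P=q+v*(.0874-q[2])/v[2]; n=F[:,2]
    def pl(uv):
        q,v=ray(C,uv); return (q+v*((P-q)@n)/(v@n)-P)@F[:,:2]
    X=np.array([pl(u) for u in cs])
    f=least_squares(lambda p:np.hypot(*(X-p[:2]).T)-p[2],[0,0,.022],loss="soft_l1",f_scale=.0003)
    print("centre",(P+F[:,:2]@f.x[:2]).round(4),"r",f.x[2])
    # dark socket
    hole=cv2.inRange(hsv,(0,0,0),(180,255,75)); yy,xx=np.mgrid[:384,:512]; hole[np.hypot(xx-c0[0],yy-c0[1])>r*.8]=0
    h=np.argwhere(hole)[:,::-1].astype(float); H=np.array([pl(u) for u in h])-f.x[:2]
    print("hole centroid mm",(H.mean(0)*1000).round(2),len(h))
    M=np.cov(H.T); w,V=np.linalg.eigh(M); a=V[:,1]; print("slot angle deg",np.degrees(np.arctan2(a[1],a[0]))%180, np.sqrt(w)*1000)
if __name__=="__main__":
    face("pics/w5.png","o5.npy",(150+268/4.4,110+360/4.4))
    face("pics/w3.png","o3.npy",(240,179))
E
python3 face.py
```

```text
ellipse ((209.8871612548828, 191.91903686523438), (40.496829986572266, 46.001739501953125), 121.1778335571289)
centre [ 0.659  -0.1874  0.0877] r 0.021611298404692808
hole centroid mm [-0.53  1.27] 198
slot angle deg 36.47594693079964 [2.80916046 6.77555959]
ellipse ((238.05718994140625, 177.87466430664062), (36.566036224365234, 42.11073684692383), 158.4927978515625)
centre [ 0.6598 -0.188   0.0879] r 0.02117945097466843
hole centroid mm [-1.3   0.17] 187
slot angle deg 39.306416912136456 [3.25011095 6.04638455]
```

Run:
```python
from h import *
delta(toolR(np.array([0,0,-1.]),np.array([1.,0,0])),[.441,-.037,.235])
```

```text
d (0.1m): [-2.113, 1.084, 0.367]  w/pi: [0.0941, 0.1034, -0.0874]
```

```bash
python3 -m creep '[{"gripper":0.3,"dx":-0.3,"dy":0.3,"dz":0.3,"wx":0.03,"wy":0.034,"wz":-0.029},{"gripper":0.3,"dx":-0.7,"dy":0.6,"dz":0.5,"wx":0.06,"wy":0.068,"wz":-0.058},{"gripper":0.3,"dx":-1,"dy":0.8,"dz":0.5,"wx":0.094,"wy":0.103,"wz":-0.087}]';python3 -m creep '[{"gripper":0.3,"dx":-0.5,"dy":0.1,"dz":0,"wx":0,"wy":0,"wz":0},{"gripper":0.3,"dx":-1,"dy":0.2,"dz":-0.1,"wx":0,"wy":0,"wz":0},{"gripper":0.3,"dx":-1,"dy":0.2,"dz":-0.1,"wx":0,"wy":0,"wz":0},{"gripper":0.3,"dx":-1,"dy":0.2,"dz":-0.1,"wx":0,"wy":0,"wz":0}]'
python3 - <<'E'
from h import *
o=observe(); im=snapshot("wrist"); np.save("o6.npy",o,allow_pickle=True); cv2.imwrite("pics/w6.png",im[:,:,::-1]);print(o["ee_pos"],o["orientation"], o["joint_vel"].round(2))
E
```

```text
clock: 5.03
ee_pos: [0.5507, -0.0642, 0.2462]
orientation: [1.21, 1.217, -1.21]
wrist_force: [0.4, 0.7, -0.2]
finger_gap: 0.0555
clock: 5.52
ee_pos: [0.4512, -0.0461, 0.2338]
orientation: [1.207, 1.216, -1.211]
wrist_force: [0.3, -0.4, -0.2]
finger_gap: 0.0551
[ 0.45117902 -0.04609237  0.23376454] [ 1.20714553  1.21576617 -1.21079778] [-0.    0.02 -0.04 -0.    0.   -0.  ]
```

View pics/w6.png

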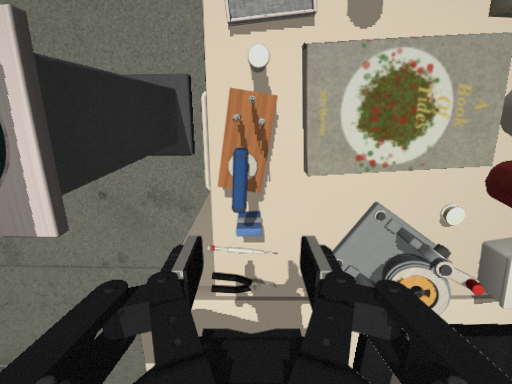

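Run:
```python
from h import *
im=cv2.imread("pics/w6.png"); o=np.load("o6.npy",allow_pickle=True).item(); C=cam("wrist",o)
crop(im[:,:,::-1],190,60,310,260,3,"w6c.png")
hsv=cv2.cvtColor(im,cv2.COLOR_BGR2HSV); m=cv2.inRange(hsv,(95,100,40),(125,255,255))
n,l,s,c=cv2.connectedComponentsWithStats(m)
for i in range(1,n):
    if s[i,4]>60: print(s[i],c[i])
i=max([i for i in range(1,n) if s[i,4]>60 and 140<c[i][1]<200 and c[i][0]<270],key=lambda i:s[i,4])
cs=cv2.findContours((l==i).astype(np.uint8),cv2.RETR_EXTERNAL,cv2.CHAIN_APPROX_NONE)[0][0]
r=cv2.minAreaRect(cs);print(r)
b=cv2.boxPoints(r); P=np.array([onz(C,p,.124) for p in b]); print(P.round(4), P.mean(0))
```

```text
[234 148  14   7  82] [240.64634146 151.35365854]
[233 157  15  51 674] [239.44658754 181.81008902]
[233 209  27   8 136] [246.39705882 213.08823529]
[237 223  24  13 299] [248.30434783 228.85618729]
((239.36734008789062, 181.96913146972656), (13.59359359741211, 50.525291442871094), 2.7927021980285645)
[[ 0.4319 -0.0609  0.124 ]
 [ 0.4352 -0.011   0.124 ]
 [ 0.4478 -0.0116  0.124 ]
 [ 0.4453 -0.0615  0.124 ]] [ 0.44002335 -0.03624282  0.124     ]
```

View pics/w6c.png

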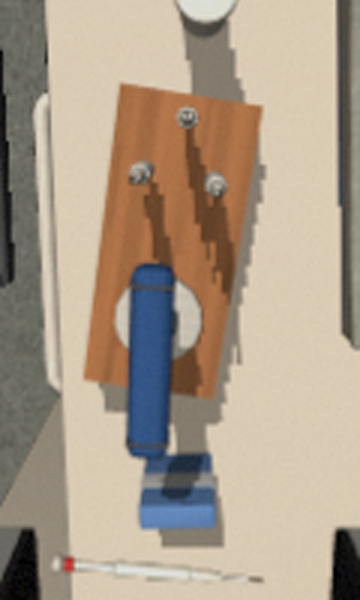

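Run:
```python
from h import *
o=np.load("o6.npy",allow_pickle=True).item(); C=cam("wrist",o)
a=onz(C,(240.8,148.5),.124); b=onz(C,(239.2,212.3),.124); print(a,b,(a+b)/2,np.linalg.norm(a-b),np.degrees(np.arctan2(*(a-b)[[1,0]])))
print("collar",[onz(C,(190+x/3,60+320/3),.047).round(4) for x in (115,202)])
print("wood",[onz(C,(190+x/3,60+y/3),.04).round(4).tolist() for x,y in [(122,84),(262,106),(213,398),(84,380)]])
yaw=np.arctan2(*(a-b)[[1,0]])-np.pi/2
delta(toolR(np.array([0,0,-1.]),np.array([np.cos(yaw),np.sin(yaw),0])),[*((a+b)/2)[:2],.15])
```

```text
[ 0.44172347 -0.00366724  0.124     ] [ 0.43956348 -0.06654208  0.124     ] [ 0.44064347 -0.03510466  0.124     ] 0.06291193306147624 88.03244892884948
collar [array([ 0.4229, -0.0366,  0.047 ]), array([ 0.4584, -0.0365,  0.047 ])]
wood [[0.4269, 0.0545, 0.04], [0.4811, 0.0466, 0.04], [0.4635, -0.0719, 0.04], [0.4084, -0.0641, 0.04]]
d (0.1m): [-0.111, 0.112, -0.843]  w/pi: [-0.0007, -0.0015, -0.0114]
```

```bash
python3 -m creep '[{"gripper":0.3,"dx":-0.105,"dy":0.105,"dz":-0.3,"wx":-0.0007,"wy":-0.0015,"wz":-0.0114},{"gripper":0.3,"dx":-0.105,"dy":0.105,"dz":-0.7,"wx":-0.0007,"wy":-0.0015,"wz":-0.0114},{"gripper":0.3,"dx":-0.105,"dy":0.105,"dz":-0.84,"wx":-0.0007,"wy":-0.0015,"wz":-0.0114},{"gripper":0.3,"dx":-0.105,"dy":0.105,"dz":-0.84,"wx":-0.0007,"wy":-0.0015,"wz":-0.0114}]'
python3 - <<'E'
from h import *
o=observe(); im=snapshot("wrist"); cv2.imwrite("pics/w7.png",im[:,:,::-1]);yaw=np.radians(-1.97)
delta(toolR(np.array([0,0,-1.]),np.array([np.cos(yaw),np.sin(yaw),0])),[.4406,-.0358,.096]); print(o["joint_vel"].round(2))
E
```

```text
clock: 6.08
ee_pos: [0.4406, -0.0358, 0.1498]
orientation: [1.234, 1.195, -1.236]
wrist_force: [0.2, -0.5, 0.0]
finger_gap: 0.0557
d (0.1m): [-0.007, 0.002, -0.552]  w/pi: [0.0001, 0.0, 0.0]
[ 0.   -0.02 -0.04 -0.    0.01  0.  ]
```

View pics/w7.png

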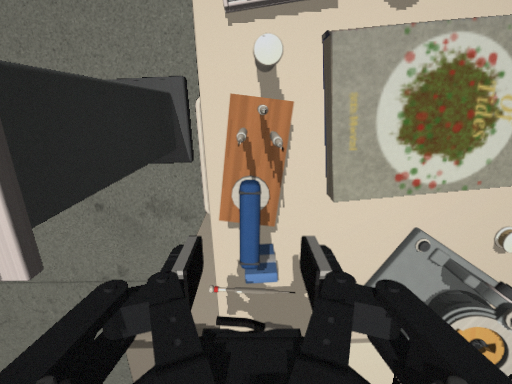

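```bash
python3 -m creep '[{"gripper":0.3,"dx":0,"dy":0,"dz":-0.3,"wx":0,"wy":0,"wz":0},{"gripper":0.3,"dx":0,"dy":0,"dz":-0.53,"wx":0,"wy":0,"wz":0},{"gripper":0.3,"dx":0,"dy":0,"dz":-0.53,"wx":0,"wy":0,"wz":0},{"gripper":-1,"dx":0,"dy":0,"dz":-0.53,"wx":0,"wy":0,"wz":0},{"gripper":-1,"dx":0,"dy":0,"dz":-0.53,"wx":0,"wy":0,"wz":0},{"gripper":-1,"dx":0,"dy":0,"dz":-0.53,"wx":0,"wy":0,"wz":0},{"gripper":-1,"dx":0,"dy":0,"dz":-0.53,"wx":0,"wy":0,"wz":0}]' 90
python3 - <<'E'
from h import *
o=observe(); im=snapshot("wrist"); cv2.imwrite("pics/w8.png",im[:,:,::-1]); print(o["ee_pos"],o["wrist_force"],o["moment"],o["finger_gap"])
E
```

```text
clock: 7.0
ee_pos: [0.441, -0.0359, 0.0991]
orientation: [1.235, 1.191, -1.234]
wrist_force: [-1.9, -0.2, 5.7]
finger_gap: 0.0125
[ 0.44102536 -0.0359021   0.09905573] [-1.90741063 -0.20533942  5.68412   ] [ 0.0097656   0.25664374 -0.02100035] 0.012491136412042332
```

View pics/w8.png

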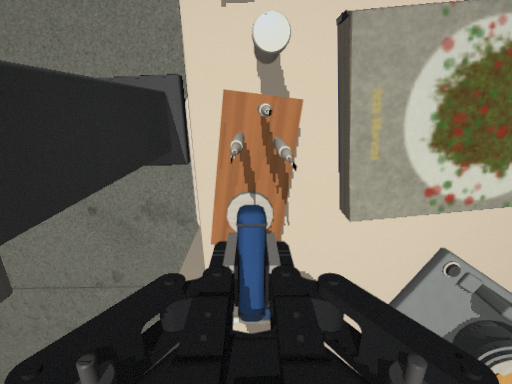

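```bash
python3 -m creep '[{"gripper":-1,"dx":0,"dy":0,"dz":0.2,"wx":0,"wy":0,"wz":0},{"gripper":-1,"dx":0,"dy":0,"dz":0.6,"wx":0,"wy":0,"wz":0},{"gripper":-1,"dx":0,"dy":0,"dz":1.0,"wx":0,"wy":0,"wz":0},{"gripper":-1,"dx":0,"dy":0,"dz":1.0,"wx":0,"wy":0,"wz":0}]'
python3 - <<'E'
from h import *
o=observe(); im=snapshot("wrist"); cv2.imwrite("pics/w9.png",im[:,:,::-1]); print(o["ee_pos"],o["wrist_force"],o["moment"],o["finger_gap"])
im=snapshot("side"); crop(im,150,120,350,270,4,"s9.png")
a=np.radians(37.5+90); Rt=toolR(-F[:,2],F@np.array([np.cos(a),np.sin(a),0]))
delta(Rt,RIM+F[:,2]*.120)
E
```

```text
clock: 7.55
ee_pos: [0.4423, -0.0361, 0.201]
orientation: [1.236, 1.186, -1.23]
wrist_force: [0.3, 0.6, -1.9]
finger_gap: 0.0126
[ 0.44228606 -0.03610343  0.20095984] [ 0.28593574  0.57498854 -1.9288247 ] [0.02161208 0.01162243 0.05375259] 0.01264603451786205
d (0.1m): [1.767, -1.227, 0.049]  w/pi: [-0.154, -0.0224, 0.5196]
```

View pics/s9.png

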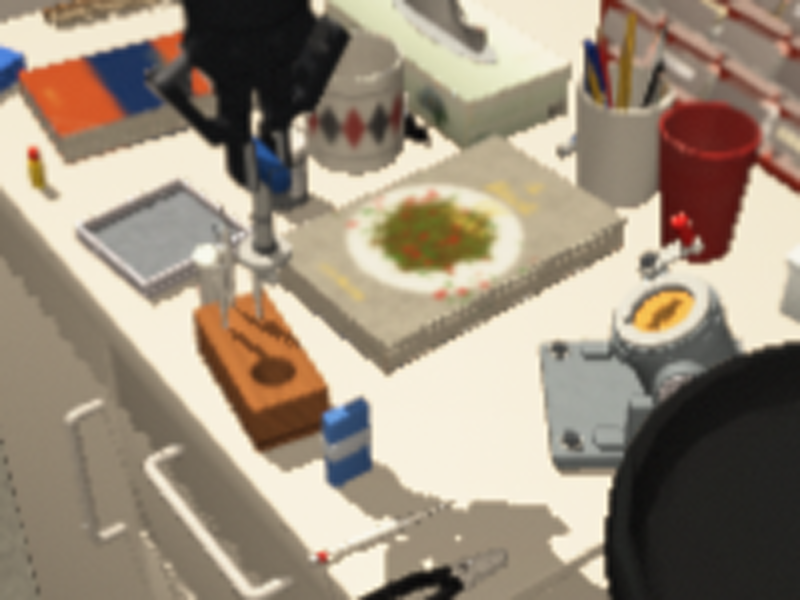

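View pics/w9.png

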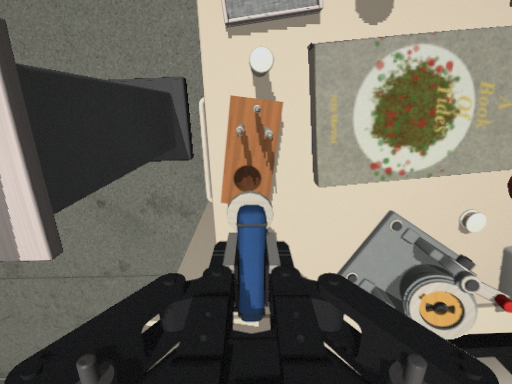

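```bash
python3 -m creep '[{"gripper":-1,"dx":0.1,"dy":-0.1,"dz":0.2,"wx":-0.015,"wy":-0.002,"wz":0.052},{"gripper":-1,"dx":0.3,"dy":-0.2,"dz":0.4,"wx":-0.03,"wy":-0.004,"wz":0.104},{"gripper":-1,"dx":0.5,"dy":-0.35,"dz":0.5,"wx":-0.045,"wy":-0.006,"wz":0.156},{"gripper":-1,"dx":0.7,"dy":-0.5,"dz":0.5,"wx":-0.06,"wy":-0.008,"wz":0.208},{"gripper":-1,"dx":0.9,"dy":-0.6,"dz":0.5,"wx":-0.075,"wy":-0.01,"wz":0.26}]'
python3 - <<'E'
from h import *
a=np.radians(37.5+90); Rt=toolR(-F[:,2],F@np.array([np.cos(a),np.sin(a),0]))
delta(Rt,RIM+F[:,2]*.120); print(observe()["qpos"])
E
```

```text
clock: 8.28
ee_pos: [0.5299, -0.0959, 0.2442]
orientation: [0.481, 1.298, -0.7]
wrist_force: [-0.3, -0.4, -1.0]
finger_gap: 0.0126
d (0.1m): [0.867, -0.624, -0.427]  w/pi: [-0.0768, -0.015, 0.2584]
[-0.17962306 -0.03906167  1.49102661 -0.17419535  1.54001148 -0.9793525 ]
```

```bash
python3 -m creep '[{"gripper":-1,"dx":0.2,"dy":-0.15,"dz":0,"wx":-0.0154,"wy":-0.003,"wz":0.0517},{"gripper":-1,"dx":0.4,"dy":-0.3,"dz":0,"wx":-0.0308,"wy":-0.006,"wz":0.1034},{"gripper":-1,"dx":0.6,"dy":-0.43,"dz":0,"wx":-0.0461,"wy":-0.009,"wz":0.155},{"gripper":-1,"dx":0.75,"dy":-0.54,"dz":-0.1,"wx":-0.0615,"wy":-0.012,"wz":0.2067},{"gripper":-1,"dx":0.867,"dy":-0.624,"dz":-0.3,"wx":-0.0768,"wy":-0.015,"wz":0.2584},{"gripper":-1,"dx":0.867,"dy":-0.624,"dz":-0.427,"wx":-0.0768,"wy":-0.015,"wz":0.2584},{"gripper":-1,"dx":0.867,"dy":-0.624,"dz":-0.427,"wx":-0.0768,"wy":-0.015,"wz":0.2584},{"gripper":-1,"dx":0.867,"dy":-0.624,"dz":-0.427,"wx":-0.0768,"wy":-0.015,"wz":0.2584}]'
python3 - <<'E'
from h import *
a=np.radians(37.5+90); Rt=toolR(-F[:,2],F@np.array([np.cos(a),np.sin(a),0]))
o=observe();im=snapshot("wrist"); cv2.imwrite("pics/w10.png",im[:,:,::-1]); np.save("o10.npy",o,allow_pickle=True)
im=snapshot("side"); crop(im,230,120,400,250,4.6,"s10.png"); cv2.imwrite("pics/s10f.png",im[:,:,::-1])
im=snapshot("scene"); crop(im,190,80,340,220,4,"c10.png"); cv2.imwrite("pics/c10f.png",im[:,:,::-1])
delta(Rt,RIM+F[:,2]*.120); print(observe()["joint_vel"].round(2))
E
```

```text
clock: 9.28
ee_pos: [0.6172, -0.1578, 0.205]
orientation: [-0.225, 1.204, -0.152]
wrist_force: [0.2, -0.6, -1.9]
finger_gap: 0.0127
d (0.1m): [-0.009, -0.004, -0.046]  w/pi: [-0.0013, 0.0019, 0.0013]
[-0.   -0.    0.    0.    0.   -0.01]
```

View pics/s10.png

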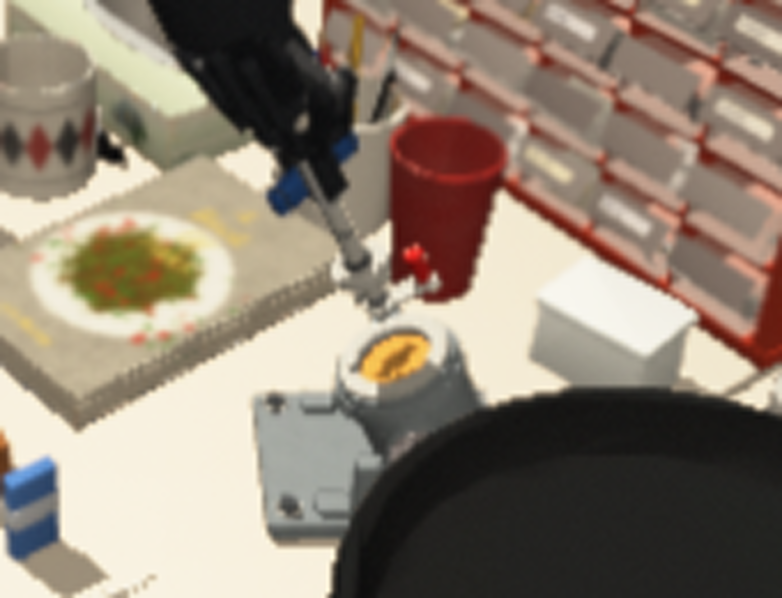

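View pics/w10.png

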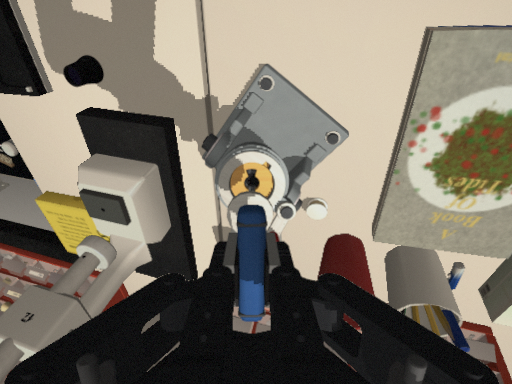

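View pics/c10.png

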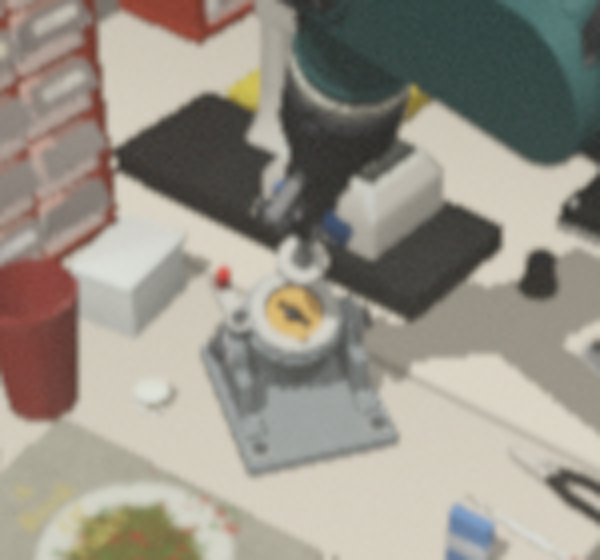

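Run:
```python
from h import *
S=cam("side");C=cam("scene")
def gold(f,box):
    im=cv2.imread(f);h=cv2.cvtColor(im,cv2.COLOR_BGR2HSV);m=cv2.inRange(h,(10,90,100),(28,255,255))
    x0,y0,x1,y1=box; k=np.zeros_like(m);k[y0:y1,x0:x1]=m[y0:y1,x0:x1]
    c=max(cv2.findContours(k,cv2.RETR_EXTERNAL,cv2.CHAIN_APPROX_NONE)[0],key=cv2.contourArea); e=cv2.fitEllipse(cv2.convexHull(c)); print(f,e); return e[0]
a=gold("pics/s10f.png",(300,185,330,215)); b=gold("pics/c10f.png",(245,140,285,175))
X,e=tri([ray(S,a),ray(C,b)]); print("face",X,e,"in rim frame",(X-RIM)@F*1000)
o=np.load("o10.npy",allow_pickle=True).item(); W=cam("wrist",o)
print("expected face in wrist",proj(W,[RIM-.006*F[:,2]]), "collar/tip by tool", )
im=cv2.imread("pics/w10.png")[:,:,::-1]; crop(im,200,130,310,240,5.4,"w10c.png")
T=R.from_rotvec(o["orientation"]).as_matrix(); tip=o["ee_pos"]+T[:,0]*.0779; col=o["ee_pos"]+T[:,0]*(.0762-.0171)
print("tip,col proj side",proj(S,[tip,col])," crop",(proj(S,[tip,col])-[230,120])*4.6,"scene crop",(proj(C,[tip,col])-[190,80])*4,"wrist crop",(proj(W,[tip,col])-[200,130])*5.4)
```

```text
pics/s10f.png ((315.33538818359375, 197.44476318359375), (9.569170951843262, 16.387500762939453), 63.31403350830078)
pics/c10f.png ((263.1537170410156, 157.56253051757812), (11.71841049194336, 13.362503051757812), 129.83447265625)
face [ 0.66033203 -0.18702663  0.08812174] [np.float64(0.0008404404907021244), np.float64(0.0008404404907020248)] in rim frame [-0.54080379  0.92778803 -4.90970679]
expected face in wrist [[250.29158921 182.91626834]] collar/tip by tool
tip,col proj side [[309.57063212 184.20355535]
 [307.09870751 179.08940973]]  crop [[366.02490775 295.33635461]
 [354.65405452 271.81128476]] scene crop [[298.57746984 276.25937549]
 [301.69231373 264.15277213]] wrist crop [[270.91940643 383.86033092]
 [270.6157566  425.80887616]]
```

View pics/w10c.png

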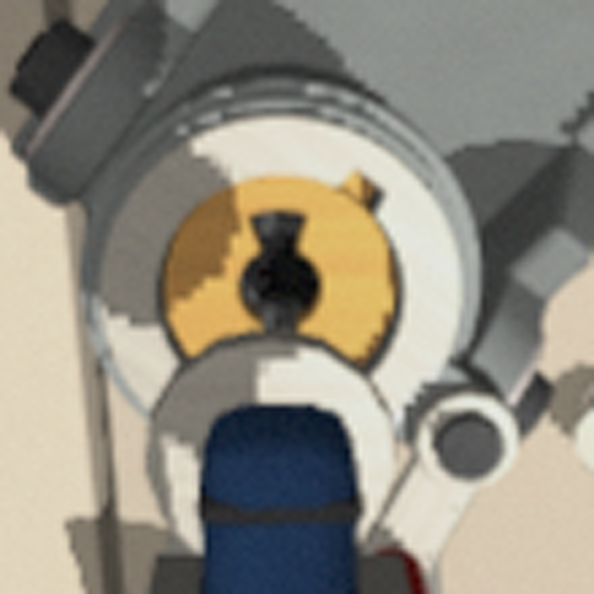

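```bash
sed -i 's/^RIM=.*/RIM0=np.array([.6585,-.1869,.0928]); F=frame(np.radians(-34.3)); RIM=RIM0+F@np.array([-.0009,.0009,0])/' h.py
cat >> h.py <<'E'
def Rbar(deg):
    a=np.radians(deg+90); return toolR(-F[:,2],F@np.array([np.cos(a),np.sin(a),0]))
def rep(off=.0779):
    o=observe(); T=R.from_rotvec(o["orientation"]).as_matrix(); t=(o["ee_pos"]+T[:,0]*off-RIM)@F*1000
    b=F.T@(-T[:,2]); z=F.T@(-T[:,0])
    print("t",round(o["clock"],2),"tip rim-frame mm",t.round(2),"axis",z.round(4)[:2],"bar deg",round(np.degrees(np.arctan2(b[1],b[0])),2),"F rim",(o["wrist_force"]@F).round(1),"M rim",(o["moment"]@F).round(2),"gap",round(o["finger_gap"],4))
    return o
E
python3 - <<'E'
from h import *
rep(); delta(Rbar(37.5),RIM+F[:,2]*.083)
E
```

```text
t 9.43 tip rim-frame mm [ 3.48  0.3  46.03] axis [-0.0027 -0.0045] bar deg -142.88 F rim [-0.6 -0.1 -1.9] M rim [0.09 0.32 0.01] gap 0.0124
d (0.1m): [0.119, -0.08, -0.385]  w/pi: [-0.0013, 0.0019, 0.0013]
```

```bash
python3 -m creep '[{"gripper":-1,"dx":0.04,"dy":-0.027,"dz":-0.14,"wx":-0.0013,"wy":0.0019,"wz":0.0013},{"gripper":-1,"dx":0.12,"dy":-0.08,"dz":-0.385,"wx":-0.0013,"wy":0.0019,"wz":0.0013},{"gripper":-1,"dx":0.12,"dy":-0.08,"dz":-0.385,"wx":-0.0013,"wy":0.0019,"wz":0.0013},{"gripper":-1,"dx":0.12,"dy":-0.08,"dz":-0.385,"wx":-0.0013,"wy":0.0019,"wz":0.0013}]'
python3 - <<'E'
from h import *
o=rep(); delta(Rbar(37.5),RIM+F[:,2]*.075)
im=snapshot("wrist"); crop(im,200,130,310,240,5.4,"w11c.png");im=snapshot("side"); crop(im,270,150,350,230,7,"s11.png");im=snapshot("scene"); crop(im,220,100,310,190,6,"c11.png")
E
```

```text
clock: 9.93
ee_pos: [0.6291, -0.1661, 0.1663]
orientation: [-0.232, 1.21, -0.15]
wrist_force: [0.6, -0.4, -1.7]
finger_gap: 0.0123
t 9.93 tip rim-frame mm [-0.84 -0.38  3.93] axis [0.0018 0.0007] bar deg -142.48 F rim [-0.1  0.  -1.8] M rim [0.06 0.32 0.02] gap 0.0123
d (0.1m): [0.031, -0.017, -0.059]  w/pi: [-0.0001, -0.0006, -0.0]
```

View pics/w11c.png

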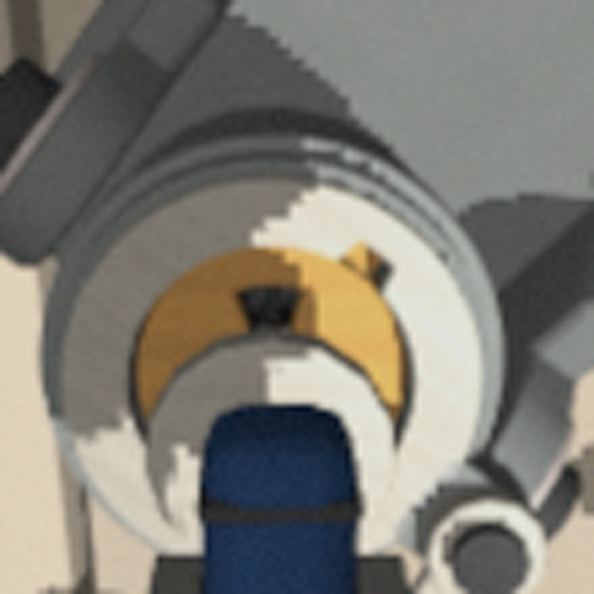

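View pics/s11.png

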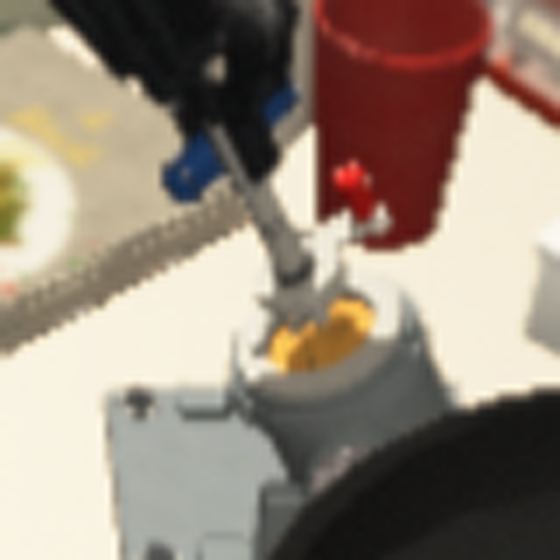

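View pics/c11.png

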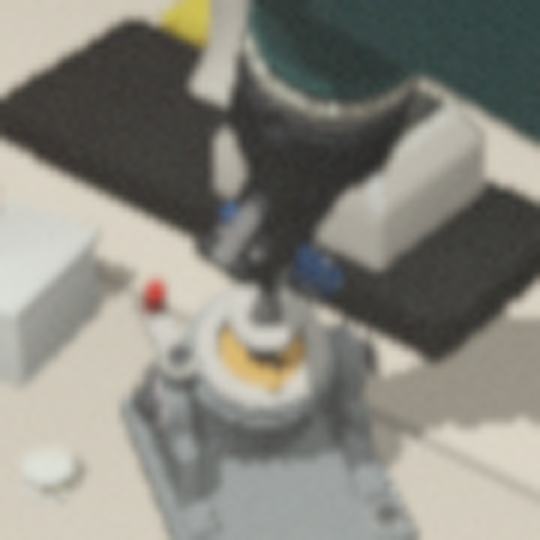

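```bash
python3 -m creep '[{"gripper":-1,"dx":0.015,"dy":-0.009,"dz":-0.03,"wx":0,"wy":0,"wz":0},{"gripper":-1,"dx":0.031,"dy":-0.017,"dz":-0.06,"wx":0,"wy":0,"wz":0},{"gripper":-1,"dx":0.031,"dy":-0.017,"dz":-0.06,"wx":0,"wy":0,"wz":0}]'
python3 - <<'E'
from h import *
o=rep(); delta(Rbar(37.5),RIM+F[:,2]*.0655)
E
```

```text
clock: 10.45
ee_pos: [0.6318, -0.1678, 0.1595]
orientation: [-0.232, 1.211, -0.15]
wrist_force: [0.2, -0.1, -1.9]
finger_gap: 0.0123
t 10.45 tip rim-frame mm [-0.87 -0.22 -3.57] axis [0.0029 0.0009] bar deg -142.48 F rim [-0.6  0.  -1.8] M rim [0.01 0.35 0.02] gap 0.0123
d (0.1m): [0.036, -0.023, -0.077]  w/pi: [-0.0003, -0.0009, 0.0]
```

```bash
python3 -m creep '[{"gripper":-1,"dx":0.018,"dy":-0.012,"dz":-0.038,"wx":0,"wy":-0.001,"wz":0},{"gripper":-1,"dx":0.028,"dy":-0.018,"dz":-0.058,"wx":0,"wy":-0.001,"wz":0},{"gripper":-1,"dx":0.036,"dy":-0.023,"dz":-0.077,"wx":0,"wy":-0.001,"wz":0}]'
python3 - <<'E'
from h import *
o=rep(); delta(Rbar(37.5),RIM+F[:,2]*.058)
E
```

```text
clock: 10.82
ee_pos: [0.6354, -0.17, 0.1519]
orientation: [-0.232, 1.208, -0.15]
wrist_force: [-0.3, -0.7, -1.1]
finger_gap: 0.0124
t 10.82 tip rim-frame mm [ -0.1    0.09 -12.27] axis [ 0.0004 -0.0008] bar deg -142.52 F rim [-0.3 -0.7 -1. ] M rim [ 0.01  0.56 -0.02] gap 0.0124
d (0.1m): [0.027, -0.019, -0.069]  w/pi: [-0.0003, 0.0, 0.0]
```

```bash
python3 -m creep '[{"gripper":-1,"dx":0.009,"dy":-0.006,"dz":-0.023,"wx":0,"wy":0,"wz":0},{"gripper":-1,"dx":0.018,"dy":-0.013,"dz":-0.046,"wx":0,"wy":0,"wz":0},{"gripper":-1,"dx":0.025,"dy":-0.018,"dz":-0.065,"wx":0,"wy":0,"wz":0}]'
python3 - <<'E'
from h import *
o=rep(); delta(Rbar(37.5),RIM+F[:,2]*.056)
im=snapshot("wrist"); crop(im,200,130,310,240,5.4,"w12c.png")
E
```

```text
clock: 11.2
ee_pos: [0.638, -0.1718, 0.1455]
orientation: [-0.232, 1.208, -0.15]
wrist_force: [-1.4, 1.5, -1.1]
finger_gap: 0.0123
t 11.2 tip rim-frame mm [  0.12   0.04 -19.34] axis [ 0.0001 -0.0009] bar deg -142.53 F rim [-2.3  0.4 -0.1] M rim [-0.02  0.69 -0.01] gap 0.0123
d (0.1m): [0.008, -0.005, -0.024]  w/pi: [-0.0003, 0.0002, 0.0]
```

View pics/w12c.png

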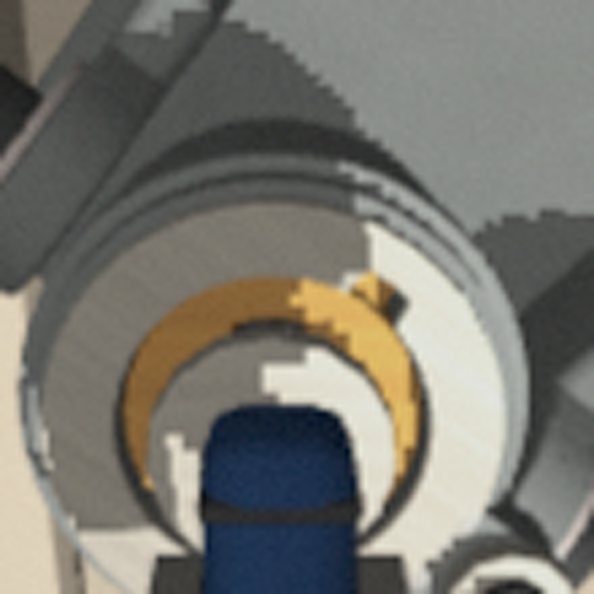

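```bash
python3 -m creep '[{"gripper":-1,"dx":0.004,"dy":-0.003,"dz":-0.012,"wx":0,"wy":0,"wz":0},{"gripper":-1,"dx":0.007,"dy":-0.005,"dz":-0.019,"wx":0,"wy":0,"wz":0},{"gripper":-1,"dx":0.007,"dy":-0.005,"dz":-0.019,"wx":0,"wy":0,"wz":0}]'; python3 -c "
from h import *
rep()"
```

```text
clock: 11.62
ee_pos: [0.6387, -0.1723, 0.144]
orientation: [-0.232, 1.207, -0.15]
wrist_force: [-2.2, 1.1, -1.1]
finger_gap: 0.0122
t 11.62 tip rim-frame mm [  0.26   0.06 -21.12] axis [-0.0002 -0.0009] bar deg -142.53 F rim [-2.6 -0.4  0. ] M rim [-0.04  0.84  0.01] gap 0.0122
```

```bash
python3 -m creep '[{"gripper":-1,"dx":0.004,"dy":-0.003,"dz":-0.01,"wx":0,"wy":0,"wz":0},{"gripper":-1,"dx":0.004,"dy":-0.003,"dz":-0.01,"wx":0,"wy":0,"wz":0}]'; python3 -c "
from h import *
rep()"
```

```text
clock: 11.88
ee_pos: [0.6391, -0.1725, 0.1439]
orientation: [-0.232, 1.207, -0.15]
wrist_force: [-5.2, 1.9, 2.5]
finger_gap: 0.0122
t 11.88 tip rim-frame mm [  0.65   0.15 -21.32] axis [-0.0007 -0.0011] bar deg -142.53 F rim [-3.8 -1.4  4.5] M rim [-0.15  1.2   0.01] gap 0.0122
```

```bash
python3 -m creep '[{"gripper":-1,"dx":-0.002,"dy":0.001,"dz":-0.004,"wx":0.0097,"wy":-0.0066,"wz":-0.0252},{"gripper":-1,"dx":-0.001,"dy":0.001,"dz":-0.007,"wx":0.0193,"wy":-0.0132,"wz":-0.0503},{"gripper":-1,"dx":0,"dy":0,"dz":-0.009,"wx":0.029,"wy":-0.0198,"wz":-0.0755},{"gripper":-1,"dx":0.001,"dy":0,"dz":-0.012,"wx":0.0387,"wy":-0.0264,"wz":-0.1007}]'; python3 -c "
from h import *
rep()"
```

```text
clock: 12.38
ee_pos: [0.6396, -0.1723, 0.1432]
orientation: [0.075, 1.158, -0.358]
wrist_force: [-4.0, 3.4, 3.5]
finger_gap: 0.0124
t 12.38 tip rim-frame mm [  0.75   0.68 -22.19] axis [-0.002  -0.0015] bar deg -162.69 F rim [-3.3  0.6  5.4] M rim [0.09 1.09 0.03] gap 0.0124
```

```bash
python3 -m creep '[{"gripper":-1,"dx":0,"dy":-0.001,"dz":-0.002,"wx":0.0097,"wy":-0.0066,"wz":-0.0252},{"gripper":-1,"dx":0,"dy":-0.003,"dz":-0.005,"wx":0.0193,"wy":-0.0132,"wz":-0.0503},{"gripper":-1,"dx":0.001,"dy":-0.004,"dz":-0.007,"wx":0.029,"wy":-0.0198,"wz":-0.0755},{"gripper":-1,"dx":0.002,"dy":-0.005,"dz":-0.010,"wx":0.0387,"wy":-0.0264,"wz":-0.1007},{"gripper":-1,"dx":0.002,"dy":-0.005,"dz":-0.012,"wx":0.0484,"wy":-0.033,"wz":-0.1259}]'; python3 -c "
from h import *
rep()"
```

```text
clock: 13.0
ee_pos: [0.6403, -0.1727, 0.1422]
orientation: [0.456, 1.062, -0.606]
wrist_force: [-2.6, 3.1, 1.5]
finger_gap: 0.0122
t 13.0 tip rim-frame mm [  1.17   0.66 -23.43] axis [-0.003  -0.0014] bar deg 172.31 F rim [-2.9  1.1  3. ] M rim [ 0.22  0.84 -0.  ] gap 0.0122
```

```bash
python3 -m creep '[{"gripper":-1,"dx":0,"dy":-0.001,"dz":-0.003,"wx":0.0097,"wy":-0.0066,"wz":-0.0252},{"gripper":-1,"dx":0,"dy":-0.001,"dz":-0.006,"wx":0.0193,"wy":-0.0132,"wz":-0.0503},{"gripper":-1,"dx":0.001,"dy":-0.002,"dz":-0.009,"wx":0.029,"wy":-0.0198,"wz":-0.0755},{"gripper":-1,"dx":0.002,"dy":-0.002,"dz":-0.011,"wx":0.0387,"wy":-0.0264,"wz":-0.1007},{"gripper":-1,"dx":0.002,"dy":-0.003,"dz":-0.013,"wx":0.0484,"wy":-0.033,"wz":-0.1259}]'
python3 - <<'E'
from h import *
rep(); im=snapshot("wrist"); cv2.imwrite("pics/w13.png",im[:,:,::-1]);crop(im,200,130,310,240,5.4,"w13c.png")
E
```

```text
clock: 13.62
ee_pos: [0.6404, -0.1734, 0.1421]
orientation: [0.833, 0.928, -0.843]
wrist_force: [-6.7, 4.0, 6.2]
finger_gap: 0.0123
t 13.62 tip rim-frame mm [  1.58   0.1  -23.65] axis [-0.0036 -0.    ] bar deg 147.34 F rim [-4.4 -0.5  8.9] M rim [0.01 1.12 0.11] gap 0.0123
```

View pics/w13c.png

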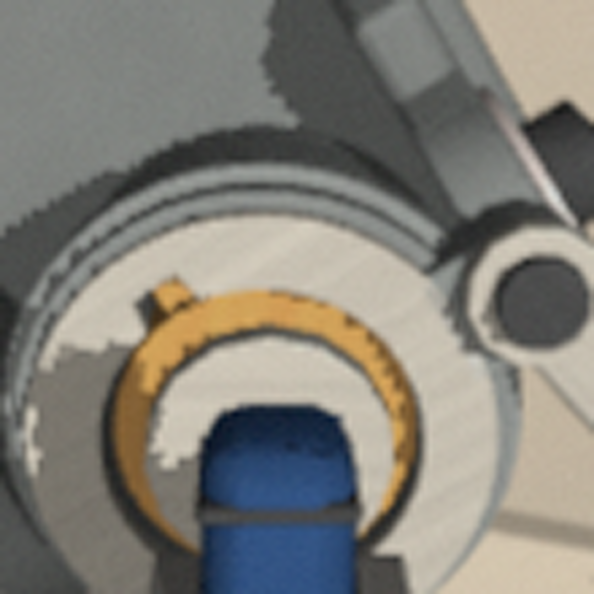

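```bash
python3 -m creep '[{"gripper":-1,"dx":-0.004,"dy":0.003,"dz":0,"wx":0.0097,"wy":-0.0066,"wz":-0.0252},{"gripper":-1,"dx":-0.004,"dy":0.003,"dz":0,"wx":0.0097,"wy":-0.0066,"wz":-0.0252}]' 110; python3 -c "
from h import *
rep()"
```

```text
clock: 13.92
ee_pos: [0.6402, -0.1734, 0.1422]
orientation: [0.907, 0.896, -0.888]
wrist_force: [-6.1, 2.3, 4.9]
finger_gap: 0.012
t 13.93 tip rim-frame mm [  1.51  -0.09 -23.57] axis [-0.0043  0.0002] bar deg 142.47 F rim [-3.7 -1.6  7.1] M rim [-0.05  0.91  0.05] gap 0.012
```

```bash
python3 -m creep '[{"gripper":-1,"dx":-0.002,"dy":0.001,"dz":0,"wx":0.0097,"wy":-0.0066,"wz":-0.0252},{"gripper":-1,"dx":-0.002,"dy":0.001,"dz":0,"wx":0.0097,"wy":-0.0066,"wz":-0.0252}]'; python3 -c "
from h import *
rep()"
```

```text
clock: 14.18
ee_pos: [0.6398, -0.1739, 0.1421]
orientation: [0.98, 0.863, -0.933]
wrist_force: [-6.7, 1.2, 5.6]
finger_gap: 0.012
t 14.18 tip rim-frame mm [  1.43  -0.83 -23.55] axis [-0.0043  0.0016] bar deg 137.49 F rim [-3.2 -2.8  7.7] M rim [-0.39  0.81  0.22] gap 0.012
```

```bash
python3 -m creep '[{"gripper":-1,"dx":-0.001,"dy":0.003,"dz":0,"wx":0.0097,"wy":-0.0066,"wz":-0.0252},{"gripper":-1,"dx":-0.001,"dy":0.003,"dz":0,"wx":0.0097,"wy":-0.0066,"wz":-0.0252}]'
python3 - <<'E'
from h import *
rep(); im=snapshot("wrist"); crop(im,200,130,310,240,5.4,"w14c.png")
E
```

```text
clock: 14.42
ee_pos: [0.6395, -0.1741, 0.1421]
orientation: [1.054, 0.828, -0.978]
wrist_force: [-6.2, -0.4, 5.4]
finger_gap: 0.012
t 14.43 tip rim-frame mm [  1.32  -1.24 -23.58] axis [-0.0044  0.0027] bar deg 132.54 F rim [-2.1 -3.8  7. ] M rim [-0.45  0.69  0.35] gap 0.012
```

View pics/w14c.png

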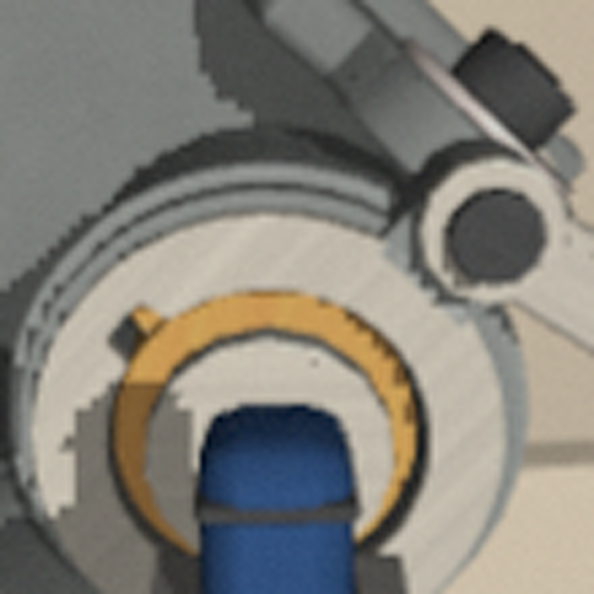

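```bash
python3 -m creep '[{"gripper":-1,"dx":-0.001,"dy":0.003,"dz":0,"wx":0.0097,"wy":-0.0066,"wz":-0.0252},{"gripper":-1,"dx":-0.001,"dy":0.003,"dz":0,"wx":0.0097,"wy":-0.0066,"wz":-0.0252}]'
python3 - <<'E'
from h import *
rep(); delta(Rbar(37.5),observe()["ee_pos"]);o=observe();print(o["qpos"])
S=snapshot("side"); crop(S,270,150,350,230,7,"s14.png")
E
```

```text
clock: 14.72
ee_pos: [0.6392, -0.1742, 0.1419]
orientation: [1.127, 0.791, -1.023]
wrist_force: [-6.4, -1.5, 5.1]
finger_gap: 0.0121
t 14.72 tip rim-frame mm [  1.03  -1.55 -23.58] axis [-0.0041  0.0038] bar deg 127.6 F rim [-1.8 -4.8  6.5] M rim [-0.67  0.69  0.63] gap 0.0121
d (0.1m): [0.0, 0.0, 0.0]  w/pi: [-0.1733, 0.1206, 0.4526]
[-0.28524828  0.10717115  1.59080386 -0.15826893  1.02876602 -0.28872566]
```

View pics/s14.png

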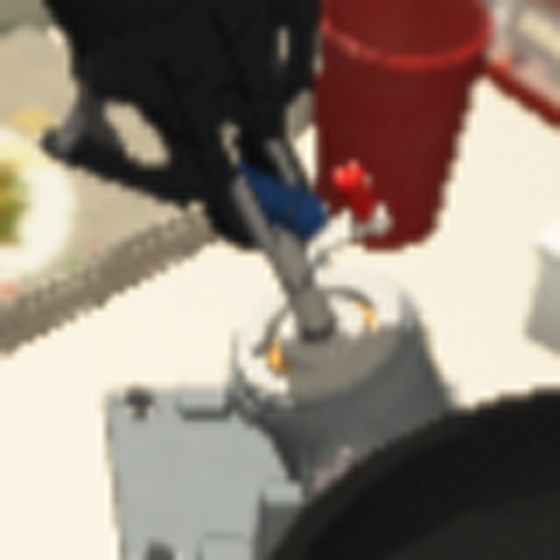

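```bash
python3 -m creep '[{"gripper":-1,"dx":-0.01,"dy":0.007,"dz":0.027,"wx":0,"wy":0,"wz":0},{"gripper":-1,"dx":-0.021,"dy":0.014,"dz":0.054,"wx":0,"wy":0,"wz":0},{"gripper":-1,"dx":-0.035,"dy":0.024,"dz":0.091,"wx":0,"wy":0,"wz":0}]'; python3 -c "
from h import *
rep()"
```

```text
clock: 15.15
ee_pos: [0.6356, -0.172, 0.1431]
orientation: [1.127, 0.796, -1.024]
wrist_force: [15.6, -11.6, -25.7]
finger_gap: 0.0121
t 15.15 tip rim-frame mm [ -2.64  -1.85 -20.78] axis [0.0006 0.0041] bar deg 127.61 F rim [  6.7  -0.7 -31.5] M rim [ 0.16 -1.87  0.55] gap 0.0121
```

Run:
```python
from h import *
im=snapshot("wrist"); crop(im,200,130,310,240,5.4,"w15c.png"); rep(); print(observe()["joint_vel"].round(3))
```

```text
t 15.2 tip rim-frame mm [ -2.48  -1.77 -20.47] axis [0.0004 0.004 ] bar deg 127.61 F rim [  4.5  -0.8 -24.8] M rim [-0.03 -1.52  0.56] gap 0.0118
[-0.001  0.002 -0.008  0.001  0.002 -0.   ]
```

View pics/w15c.png

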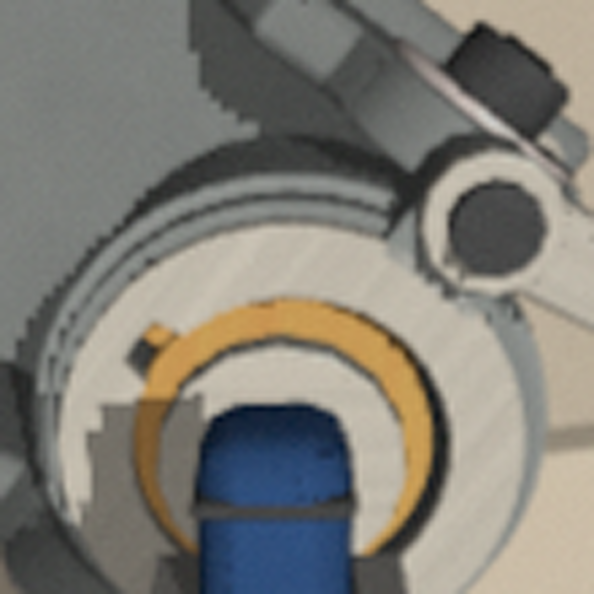

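```bash
python3 -m creep '[{"gripper":-1,"dx":0.026,"dy":-0.016,"dz":0.015,"wx":0,"wy":0,"wz":0},{"gripper":-1,"dx":0.026,"dy":-0.016,"dz":0.015,"wx":0,"wy":0,"wz":0}]' 120
python3 - <<'E'
from h import *
rep()
im=snapshot("wrist"); crop(im,200,130,310,240,5.4,"w16c.png")
E
```

```text
clock: 15.45
ee_pos: [0.6368, -0.1728, 0.1442]
orientation: [1.127, 0.8, -1.027]
wrist_force: [5.7, -6.8, -16.5]
finger_gap: 0.0115
t 15.45 tip rim-frame mm [ -1.24  -1.81 -20.41] axis [0.0052 0.0049] bar deg 127.62 F rim [  0.8  -2.4 -18.6] M rim [-0.12 -0.49  0.65] gap 0.0115
```

View pics/w16c.png

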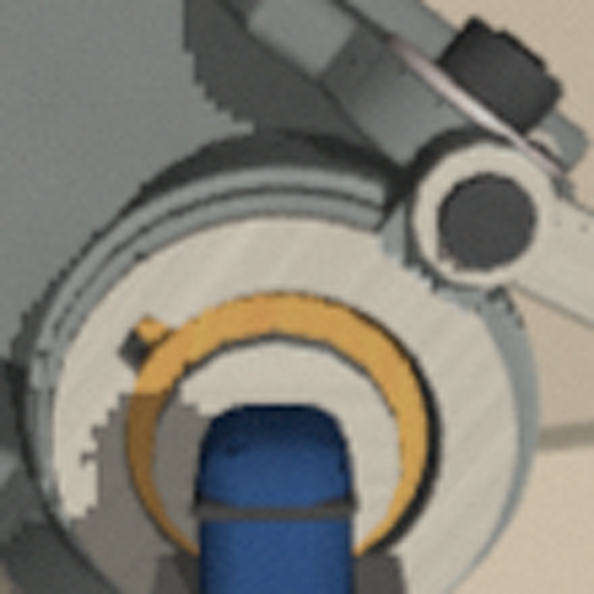

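```bash
python3 -m creep '[{"gripper":-1,"dx":0,"dy":0.005,"dz":0.04,"wx":0,"wy":0,"wz":0},{"gripper":-1,"dx":-0.01,"dy":0.012,"dz":0.08,"wx":0,"wy":0,"wz":0},{"gripper":-1,"dx":-0.01,"dy":0.012,"dz":0.08,"wx":0,"wy":0,"wz":0}]'
python3 - <<'E'
from h import *
rep()
im=snapshot("wrist"); crop(im,200,130,310,240,5.4,"w17c.png")
E
```

```text
clock: 15.88
ee_pos: [0.6348, -0.1714, 0.1497]
orientation: [1.127, 0.804, -1.029]
wrist_force: [7.9, -7.7, -21.9]
finger_gap: 0.012
t 15.88 tip rim-frame mm [ -1.4   -1.94 -14.41] axis [0.0089 0.0061] bar deg 127.62 F rim [  0.6  -1.9 -24.4] M rim [-0.14 -0.47  0.58] gap 0.012
```

View pics/w17c.png

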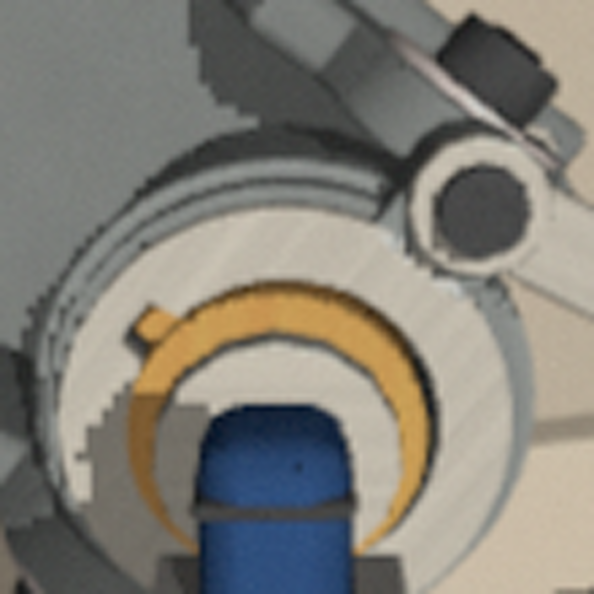

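Run:
```python
from h import *
o=observe(); delta(Rbar(131+180),o["ee_pos"]+F[:,2]*.02); delta(Rbar(131),o["ee_pos"]+F[:,2]*.02)
```

```text
d (0.1m): [-0.07, 0.048, 0.181]  w/pi: [-0.0066, 0.0011, 0.0178]
d (0.1m): [-0.07, 0.048, 0.181]  w/pi: [0.3376, -0.2341, -0.8911]
```

```bash
python3 -m creep '[{"gripper":-1,"dx":-0.02,"dy":0.014,"dz":0.06,"wx":-0.003,"wy":0.0005,"wz":0.009},{"gripper":-1,"dx":-0.045,"dy":0.033,"dz":0.12,"wx":-0.0066,"wy":0.001,"wz":0.0178},{"gripper":-1,"dx":-0.07,"dy":0.05,"dz":0.18,"wx":-0.0066,"wy":0.001,"wz":0.0178}]'
python3 - <<'E'
from h import *
rep()
E
```

```text
clock: 16.3
ee_pos: [0.6286, -0.1656, 0.1745]
orientation: [1.083, 0.816, -0.987]
wrist_force: [-1.7, -2.5, -7.2]
finger_gap: 0.0113
t 16.3 tip rim-frame mm [ 2.54  0.12 11.66] axis [-0.0052 -0.0034] bar deg 130.84 F rim [-3.  -3.  -6.5] M rim [-0.73  1.03  0.05] gap 0.0113
```

```bash
python3 -m creep '[{"gripper":-1,"dx":-0.04,"dy":0.025,"dz":0.1,"wx":0,"wy":0,"wz":0},{"gripper":-1,"dx":-0.08,"dy":0.053,"dz":0.2,"wx":0,"wy":0,"wz":0},{"gripper":-1,"dx":-0.13,"dy":0.09,"dz":0.33,"wx":0,"wy":0,"wz":0},{"gripper":-1,"dx":-0.19,"dy":0.13,"dz":0.49,"wx":0,"wy":0,"wz":0},{"gripper":-1,"dx":-0.19,"dy":0.13,"dz":0.49,"wx":0,"wy":0,"wz":0}]'
python3 - <<'E'
from h import *
rep(); print(observe()["ee_pos"])
im=snapshot("wrist"); cv2.imwrite("pics/w18.png",im[:,:,::-1]); im=snapshot("side"); crop(im,250,110,350,230,5,"s18.png")
E
```

```text
clock: 16.92
ee_pos: [0.6122, -0.1523, 0.2292]
orientation: [1.085, 0.806, -0.98]
wrist_force: [-0.5, 0.6, -5.3]
finger_gap: 0.0116
t 16.93 tip rim-frame mm [ 7.46  2.22 70.11] axis [-0.0155 -0.008 ] bar deg 130.82 F rim [-2.9  0.2 -4.5] M rim [0.03 0.71 0.03] gap 0.0116
[ 0.61224896 -0.15232597  0.22919077]
```

View pics/w18.png

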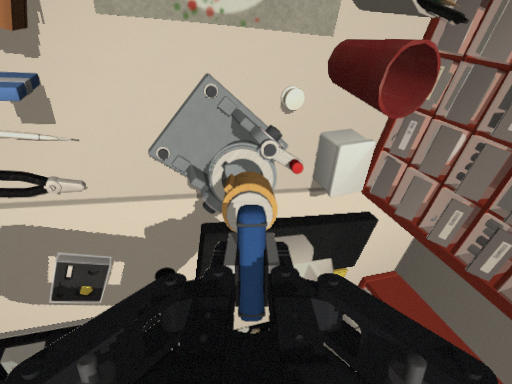

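View pics/s18.png

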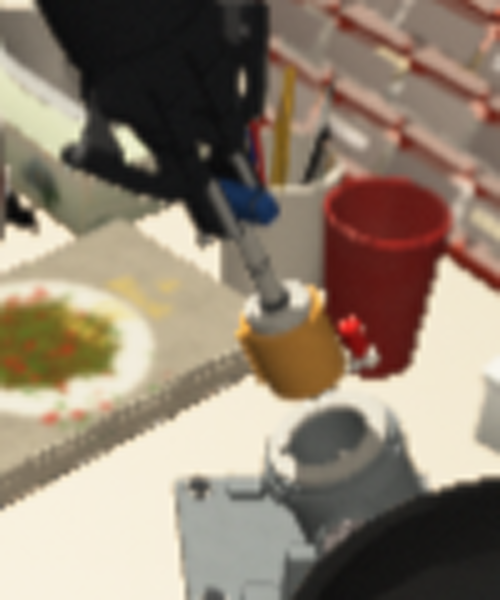

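Run:
```python
from h import *
delta(toolR(np.array([0,0,-1.]),np.array([1.,0,0])),[.50,.14,.27])
S=cam("side");C=cam("scene")
f=lambda x,y:(140+x/3.2,140+y/3.2); g=lambda x,y:(180+x/3.2,130+y/3.2)
# scene: top(147,440) left(66,537) right(254,495)
for p in [(147,440),(66,537),(254,495)]: print("sc",onz(C,g(*p),.016).round(4))
for p in [(95,122),(175,82),(235,128),(152,170)]: print("si",onz(S,f(*p),.016).round(4))
```

```text
d (0.1m): [-1.111, 2.924, 0.443]  w/pi: [0.0852, 0.1138, -0.0361]
sc [0.5169 0.1436 0.016 ]
sc [0.5059 0.245  0.016 ]
sc [0.4187 0.1298 0.016 ]
si [0.411  0.2144 0.016 ]
si [0.5096 0.2291 0.016 ]
si [0.5205 0.1244 0.016 ]
si [0.4225 0.1134 0.016 ]
```

```bash
python3 -m creep '[{"gripper":-1,"dx":-0.1,"dy":0.2,"dz":0.2,"wx":0.017,"wy":0.0228,"wz":-0.0072},{"gripper":-1,"dx":-0.2,"dy":0.4,"dz":0.4,"wx":0.034,"wy":0.0455,"wz":-0.0144},{"gripper":-1,"dx":-0.35,"dy":0.65,"dz":0.5,"wx":0.051,"wy":0.0683,"wz":-0.0217},{"gripper":-1,"dx":-0.5,"dy":1.0,"dz":0.5,"wx":0.0682,"wy":0.091,"wz":-0.0289},{"gripper":-1,"dx":-0.6,"dy":1.0,"dz":0.5,"wx":0.0852,"wy":0.1138,"wz":-0.0361}]';python3 -m creep '[{"gripper":-1,"dx":-0.1,"dy":0.3,"dz":0,"wx":0,"wy":0,"wz":0},{"gripper":-1,"dx":-0.2,"dy":0.7,"dz":0,"wx":0,"wy":0,"wz":0},{"gripper":-1,"dx":-0.3,"dy":1.0,"dz":0,"wx":0,"wy":0,"wz":0},{"gripper":-1,"dx":-0.3,"dy":1.0,"dz":0,"wx":0,"wy":0,"wz":0},{"gripper":-1,"dx":-0.3,"dy":1.0,"dz":0,"wx":0,"wy":0,"wz":0}]'
python3 - <<'E'
from h import *
o=observe(); im=snapshot("wrist"); np.save("o19.npy",o,allow_pickle=True); cv2.imwrite("pics/w19.png",im[:,:,::-1]); print(o["ee_pos"],o["orientation"],o["joint_vel"].round(2)); 
im=snapshot("side"); cv2.imwrite("pics/s19.png",im[:,:,::-1])
E
```

```text
clock: 17.65
ee_pos: [0.5513, -0.0504, 0.2751]
orientation: [1.208, 1.213, -1.207]
wrist_force: [0.7, -1.0, -5.8]
finger_gap: 0.0119
clock: 18.27
ee_pos: [0.5215, 0.047, 0.2745]
orientation: [1.208, 1.209, -1.21]
wrist_force: [0.8, 0.4, -5.1]
finger_gap: 0.0121
[0.52152427 0.04701421 0.27451471] [ 1.2084865   1.20905344 -1.20988546] [-0.02  0.   -0.    0.    0.01 -0.01]
```

View pics/w19.png

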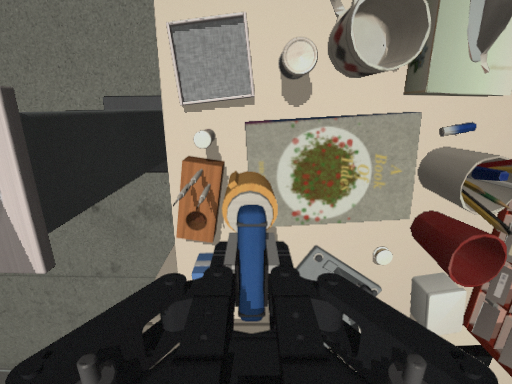

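View pics/s19.png

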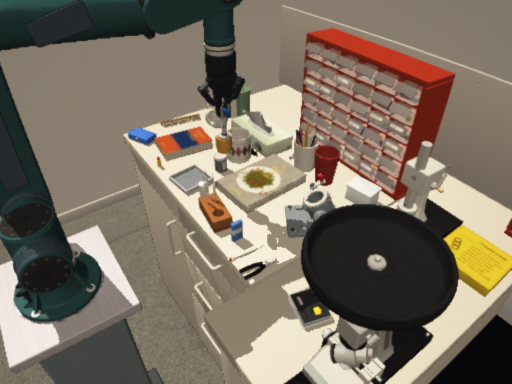

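Run:
```python
from h import *
im=cv2.imread("pics/w19.png")[:,:,::-1]; crop(im,155,0,275,120,5,"w19c.png")
```

```text
(no output)
```

View pics/w19c.png

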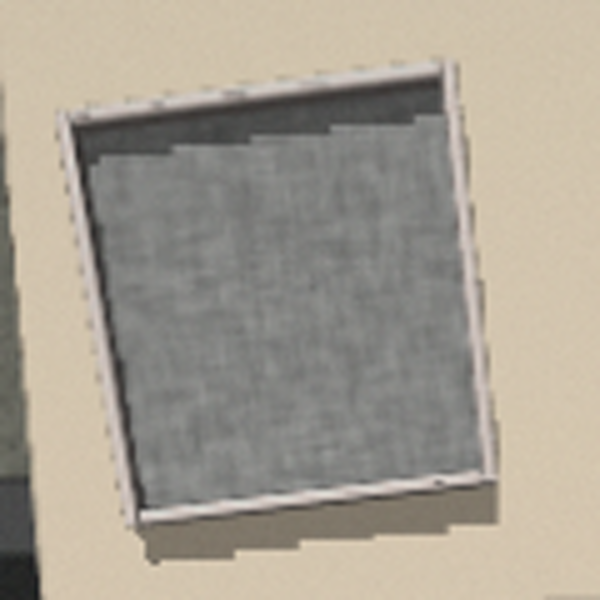

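Run:
```python
from h import *
o=np.load("o19.npy",allow_pickle=True).item(); C=cam("wrist",o)
P=np.array([onz(C,(155+x/5,y/5),.016) for x,y in [(62,113),(455,60),(494,480),(135,523)]])
print(P.round(4),P.mean(0).round(4),[round(np.linalg.norm(P[i]-P[i-1]),4) for i in range(4)])
c=P.mean(0); delta(toolR(np.array([0,0,-1.]),np.array([1.,0,0])),[c[0],c[1],.20])
# rod axis: plug offset relative to tool; gold ellipse and collar
im=cv2.imread("pics/w19.png")[:,:,::-1]; crop(im,200,150,300,250,6,"w19p.png")
s=cv2.imread("pics/s19.png")[:,:,::-1]; crop(s,190,80,260,160,7,"s19c.png")
```

```text
[[0.4129 0.2324 0.016 ]
 [0.5153 0.244  0.016 ]
 [0.5257 0.1408 0.016 ]
 [0.4251 0.1296 0.016 ]] [0.4697 0.1867 0.016 ] [np.float64(0.1035), np.float64(0.1031), np.float64(0.1037), np.float64(0.1012)]
d (0.1m): [-0.518, 1.401, -0.746]  w/pi: [0.0001, -0.0003, 0.0004]
```

View pics/w19p.png

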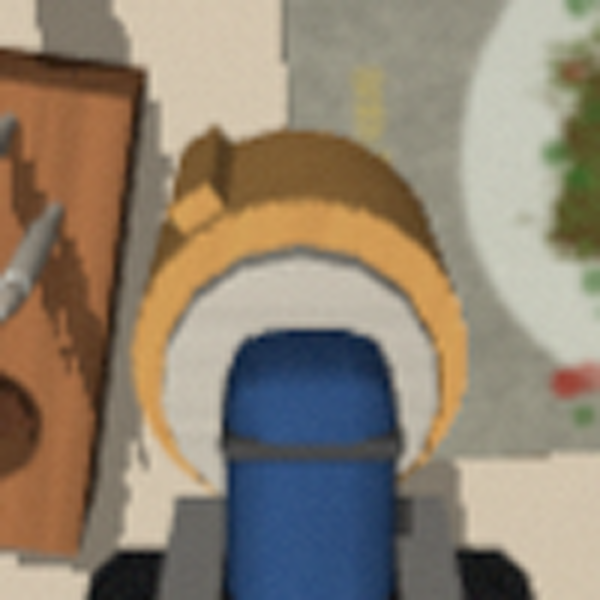

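View pics/s19c.png

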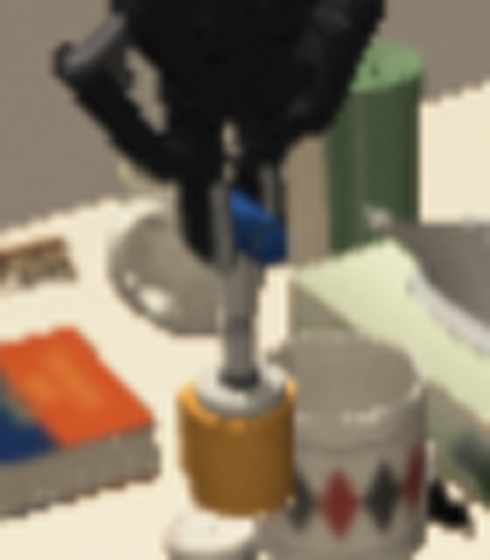

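```bash
python3 -m creep '[{"gripper":-1,"dx":-0.1,"dy":0.5,"dz":0,"wx":0,"wy":0,"wz":0},{"gripper":-1,"dx":-0.35,"dy":0.9,"dz":0,"wx":0,"wy":0,"wz":0},{"gripper":-1,"dx":-0.52,"dy":1.0,"dz":-0.4,"wx":0,"wy":0,"wz":0.0004},{"gripper":-1,"dx":-0.52,"dy":1.0,"dz":-0.7,"wx":0,"wy":0,"wz":0.0004}]';python3 -m creep '[{"gripper":-1,"dx":0,"dy":0.4,"dz":-0.2,"wx":0,"wy":0,"wz":0},{"gripper":-1,"dx":0,"dy":0.4,"dz":-0.5,"wx":0,"wy":0,"wz":0},{"gripper":-1,"dx":0,"dy":0.4,"dz":-0.5,"wx":0,"wy":0,"wz":0}]'
python3 - <<'E'
from h import *
o=observe(); print(o["ee_pos"],o["wrist_force"])
delta(toolR(np.array([0,0,-1.]),np.array([1.,0,0])),[.4697,.186,.115])
im=snapshot("wrist"); cv2.imwrite("pics/w20.png",im[:,:,::-1]); im=snapshot("side"); crop(im,140,100,260,220,5,"s20.png")
E
```

```text
clock: 18.88
ee_pos: [0.4682, 0.1478, 0.2038]
orientation: [1.207, 1.211, -1.208]
wrist_force: [1.1, 0.2, -4.7]
finger_gap: 0.0117
clock: 19.25
ee_pos: [0.4673, 0.1864, 0.1517]
orientation: [1.203, 1.214, -1.216]
wrist_force: [-0.2, 0.4, -4.2]
finger_gap: 0.0116
[0.46731845 0.18642852 0.15171544] [-0.19404813  0.40991587 -4.19236617]
d (0.1m): [0.024, -0.004, -0.367]  w/pi: [0.0007, -0.0026, -0.0002]
```

View pics/s20.png

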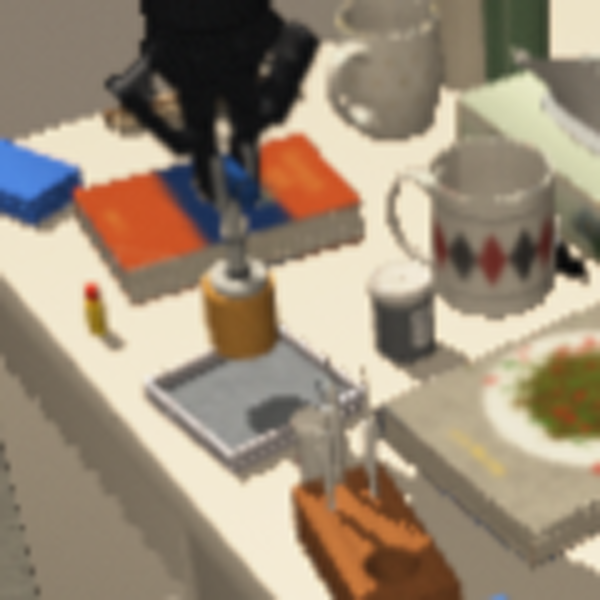

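View pics/w20.png

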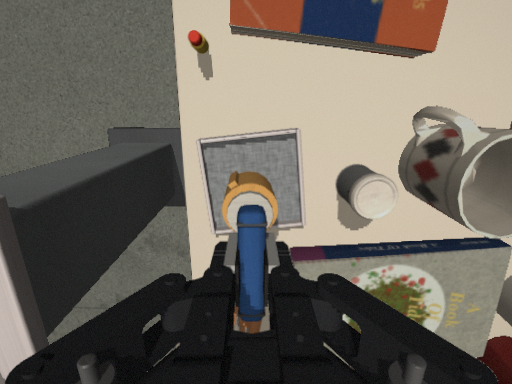

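```bash
python3 -m creep '[{"gripper":-1,"dx":0.012,"dy":-0.002,"dz":-0.18,"wx":0,"wy":-0.002,"wz":0},{"gripper":-1,"dx":0.024,"dy":-0.004,"dz":-0.37,"wx":0.0007,"wy":-0.0026,"wz":0},{"gripper":-1,"dx":0.024,"dy":-0.004,"dz":-0.37,"wx":0.0007,"wy":-0.0026,"wz":0}]'
python3 - <<'E'
from h import *
o=observe(); print(o["ee_pos"],o["wrist_force"],o["moment"])
delta(toolR(np.array([0,0,-1.]),np.array([1.,0,0])),[.4697,.186,.110])
im=snapshot("wrist"); crop(im,180,110,330,260,4,"w21.png");im=snapshot("side"); crop(im,150,130,230,210,7,"s21.png");im=snapshot("scene"); cv2.imwrite("pics/c21f.png",im[:,:,::-1]);crop(im,190,200,280,330,5,"c21.png")
E
```

```text
clock: 19.73
ee_pos: [0.4714, 0.1864, 0.1181]
orientation: [1.214, 1.206, -1.204]
wrist_force: [-0.6, -0.0, -5.7]
finger_gap: 0.012
[0.4714095  0.18635209 0.11809593] [-0.5916304  -0.01655124 -5.70021375] [0.03802863 0.03372595 0.05068921]
d (0.1m): [-0.017, -0.004, -0.081]  w/pi: [-0.0007, 0.002, -0.0]
```

View pics/s21.png

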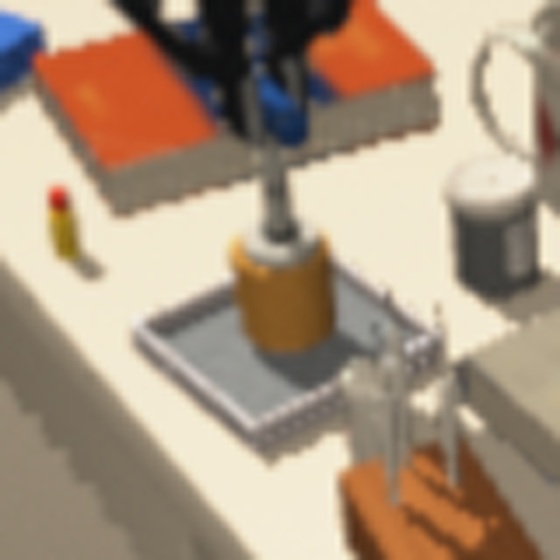

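View pics/c21.png

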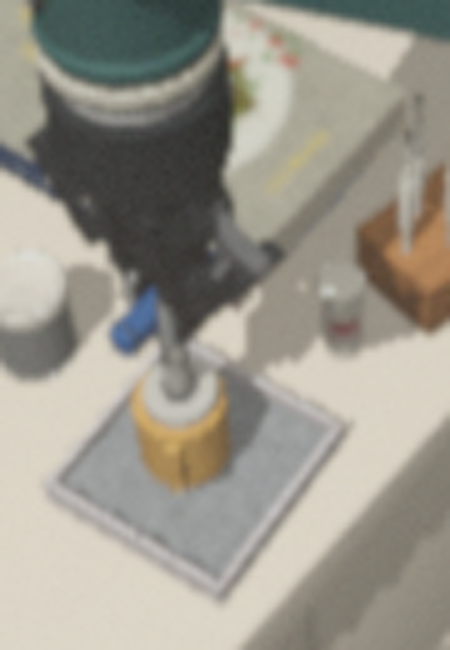

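View pics/w21.png

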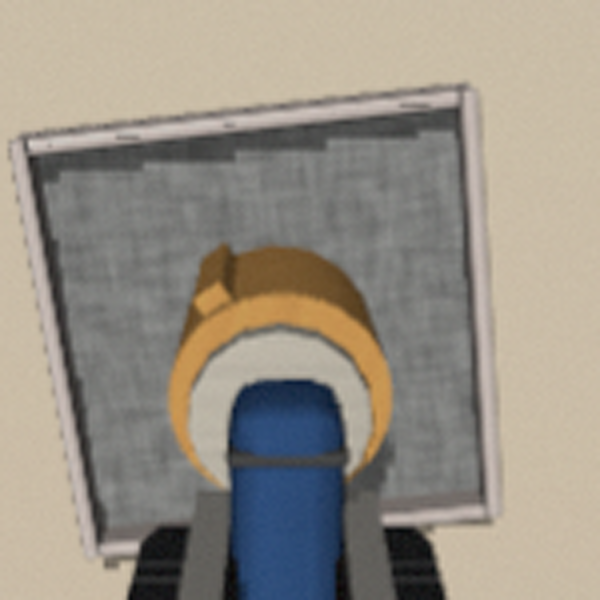

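Run:
```python
from h import *
C=cam("scene");S=cam("side")
P=[onz(C,(190+x/5,200+y/5),.016) for x,y in [(45,487),(218,602),(350,425)]]; print(np.round(P,4),"mid LR",(P[0]+P[2])/2)
b=onz(C,(190+183/5,200+490/5),.014); print("plug foot front pt",b)
Q=[onz(S,(150+x/7,130+y/7),.016) for x,y in [(133,335),(263,455),(440,345)]]; print(np.round(Q,4),(Q[0]+Q[2])/2)
```

```text
[[0.5097 0.2467 0.016 ]
 [0.4056 0.2391 0.016 ]
 [0.417  0.1295 0.016 ]] mid LR [0.4633425  0.18808878 0.016     ]
plug foot front pt [0.45779084 0.2059264  0.014     ]
[[0.4098 0.217  0.016 ]
 [0.4185 0.1053 0.016 ]
 [0.5209 0.1287 0.016 ]] [0.46535612 0.17286564 0.016     ]
```

```bash
python3 -m creep '[{"gripper":-1,"dx":-0.02,"dy":-0.004,"dz":-0.05,"wx":-0.0007,"wy":0.002,"wz":0},{"gripper":-1,"dx":-0.03,"dy":-0.004,"dz":-0.08,"wx":-0.0007,"wy":0.002,"wz":0},{"gripper":-1,"dx":-0.03,"dy":-0.004,"dz":-0.08,"wx":-0.0007,"wy":0.002,"wz":0}]'
python3 - <<'E'
from h import *
o=observe(); print(o["ee_pos"],o["wrist_force"],o["moment"])
delta(toolR(np.array([0,0,-1.]),np.array([1.,0,0])),[.468,.186,.108])
E
```

```text
clock: 20.25
ee_pos: [0.468, 0.1867, 0.1095]
orientation: [1.208, 1.21, -1.208]
wrist_force: [0.4, -0.3, -5.4]
finger_gap: 0.012
[0.46801892 0.18666058 0.10954529] [ 0.39034181 -0.29042413 -5.40425483] [ 0.00497765 -0.01634444  0.06997259]
d (0.1m): [-0.0, -0.007, -0.015]  w/pi: [-0.0001, -0.0001, -0.0005]
```

```bash
python3 -m creep '[{"gripper":-1,"dx":0,"dy":-0.005,"dz":-0.01,"wx":0,"wy":0,"wz":0},{"gripper":-1,"dx":0,"dy":-0.005,"dz":-0.02,"wx":0,"wy":0,"wz":0},{"gripper":-1,"dx":0,"dy":-0.005,"dz":-0.02,"wx":0,"wy":0,"wz":0}]'
python3 - <<'E'
from h import *
o=observe(); print(o["ee_pos"],o["wrist_force"],o["moment"])
E
```

```text
clock: 20.62
ee_pos: [0.4688, 0.1865, 0.1093]
orientation: [1.21, 1.209, -1.206]
wrist_force: [-2.6, 0.9, 3.3]
finger_gap: 0.0118
[0.46875611 0.18645166 0.10927288] [-2.55931942  0.90028737  3.3393754 ] [ 0.01146068  0.63775273 -0.05616136]
```

```bash
python3 -m creep '[{"gripper":-1,"dx":0,"dy":0,"dz":-0.012,"wx":0,"wy":0,"wz":0},{"gripper":-1,"dx":0,"dy":0,"dz":-0.012,"wx":0,"wy":0,"wz":0}]'
python3 - <<'E'
from h import *
o=observe(); print(o["ee_pos"],o["wrist_force"],o["moment"])
im=snapshot("side"); crop(im,150,130,230,210,7,"s22.png")
E
```

```text
clock: 20.88
ee_pos: [0.4691, 0.1865, 0.1092]
orientation: [1.211, 1.209, -1.205]
wrist_force: [-3.7, 0.1, 7.2]
finger_gap: 0.0115
[0.46906414 0.18654984 0.1092406 ] [-3.67484853  0.11255866  7.19885225] [-0.11103758  0.89484789  0.03754074]
```

View pics/s22.png

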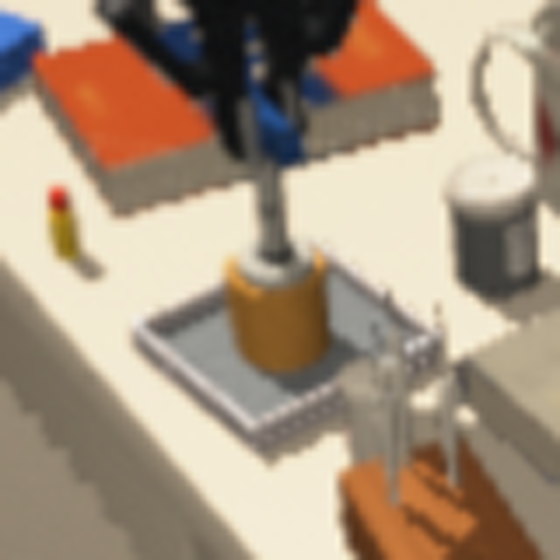

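```bash
python3 -m creep '[{"gripper":-1,"dx":0,"dy":0,"dz":0.016,"wx":0,"wy":0,"wz":0},{"gripper":-1,"dx":0,"dy":0,"dz":0.016,"wx":0,"wy":0,"wz":0}]' 20
python3 - <<'E'
from h import *
o=observe(); print(o["ee_pos"],o["wrist_force"],o["moment"])
E
```

```text
clock: 21.18
ee_pos: [0.4688, 0.1864, 0.1092]
orientation: [1.21, 1.209, -1.206]
wrist_force: [-3.5, 0.3, 4.5]
finger_gap: 0.0116
[0.46875291 0.18642151 0.10923235] [-3.51094713  0.25017227  4.48120886] [0.03692029 0.5413674  0.02855418]
```

```bash
python3 -m creep '[{"gripper":-0.6,"dx":0,"dy":0,"dz":0,"wx":0,"wy":0,"wz":0},{"gripper":-0.4,"dx":0,"dy":0,"dz":0,"wx":0,"wy":0,"wz":0},{"gripper":-0.1,"dx":0,"dy":0,"dz":0,"wx":0,"wy":0,"wz":0},{"gripper":0.2,"dx":0,"dy":0,"dz":0,"wx":0,"wy":0,"wz":0}]'
python3 - <<'E'
from h import *
o=observe(); print(o["ee_pos"],o["wrist_force"],o["moment"])
im=snapshot("side"); crop(im,150,110,240,210,6,"s23.png")
im=snapshot("wrist"); cv2.imwrite("pics/w23.png",im[:,:,::-1])
E
```

```text
clock: 21.68
ee_pos: [0.4685, 0.1861, 0.1082]
orientation: [1.209, 1.209, -1.208]
wrist_force: [0.1, 0.6, 0.6]
finger_gap: 0.0509
[0.46853791 0.18612077 0.10817544] [0.1065435  0.60733363 0.59534713] [-0.02709563 -0.02597552  0.00180766]
```

View pics/s23.png

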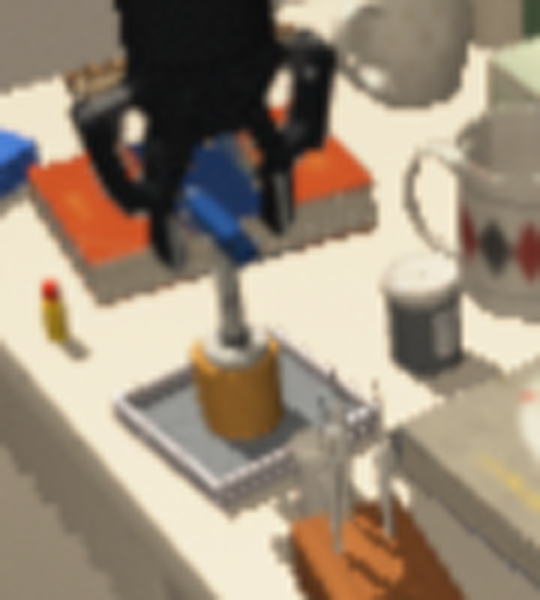

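View pics/w23.png

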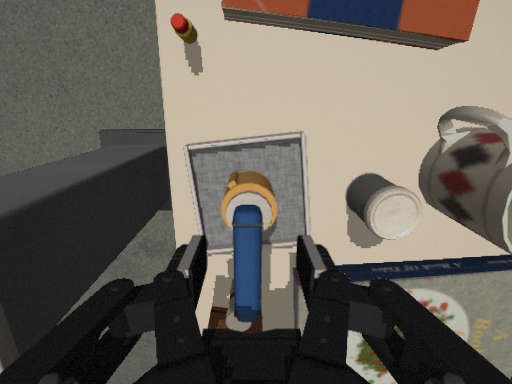

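```bash
python3 -m creep '[{"gripper":0.3,"dx":0,"dy":0,"dz":0.1,"wx":0,"wy":0,"wz":0},{"gripper":0.3,"dx":0,"dy":0,"dz":0.4,"wx":0,"wy":0,"wz":0},{"gripper":0.3,"dx":0,"dy":0,"dz":0.8,"wx":0,"wy":0,"wz":0},{"gripper":0.3,"dx":0.3,"dy":-0.4,"dz":1,"wx":0,"wy":0,"wz":0},{"gripper":0.3,"dx":0.5,"dy":-0.8,"dz":1,"wx":0,"wy":0,"wz":0},{"gripper":0.3,"dx":0.5,"dy":-0.8,"dz":1,"wx":0,"wy":0,"wz":0},{"gripper":0.3,"dx":0.5,"dy":-0.8,"dz":1,"wx":0,"wy":0,"wz":0}]'
python3 - <<'E'
from h import *
o=observe(); print(o["ee_pos"],o["wrist_force"]); np.save("o24.npy",o,allow_pickle=True)
im=snapshot("wrist"); cv2.imwrite("pics/w24.png",im[:,:,::-1])
im=snapshot("side"); cv2.imwrite("pics/s24.png",im[:,:,::-1]);crop(im,140,100,390,300,3,"s24c.png")
im=snapshot("scene"); cv2.imwrite("pics/c24.png",im[:,:,::-1])
E
```

```text
clock: 22.65
ee_pos: [0.5182, 0.1064, 0.2086]
orientation: [1.209, 1.21, -1.208]
wrist_force: [0.2, -0.2, -0.2]
finger_gap: 0.0556
[0.51822255 0.10644237 0.20855972] [ 0.19863616 -0.19432912 -0.1568934 ]
```

View pics/w24.png

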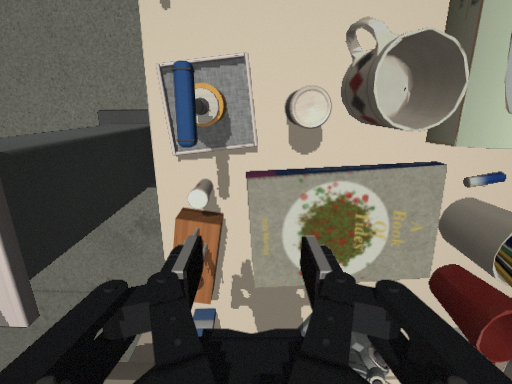

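View pics/s24c.png

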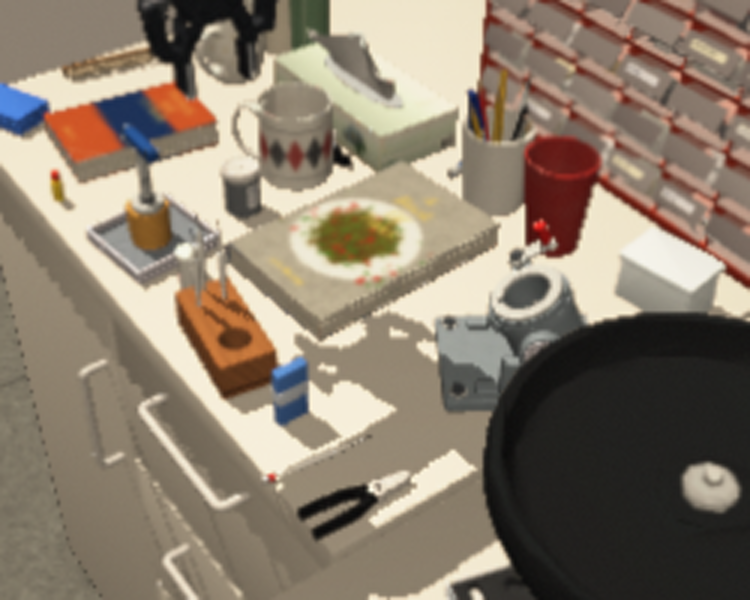

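View pics/c24.png

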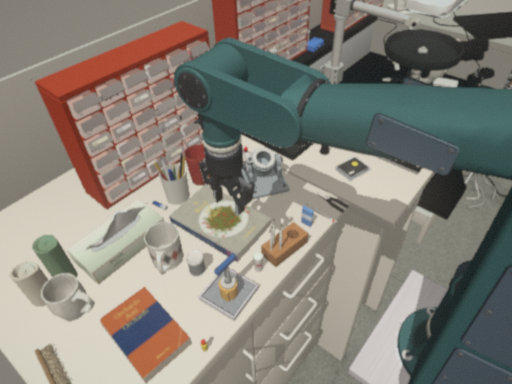

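Run:
```python
from h import *
o=np.load("o24.npy",allow_pickle=True).item(); C=cam("wrist",o)
im=cv2.imread("pics/w24.png")[:,:,::-1]; crop(im,150,45,270,165,5,"w24c.png")
```

```text
(no output)
```

View pics/w24c.png

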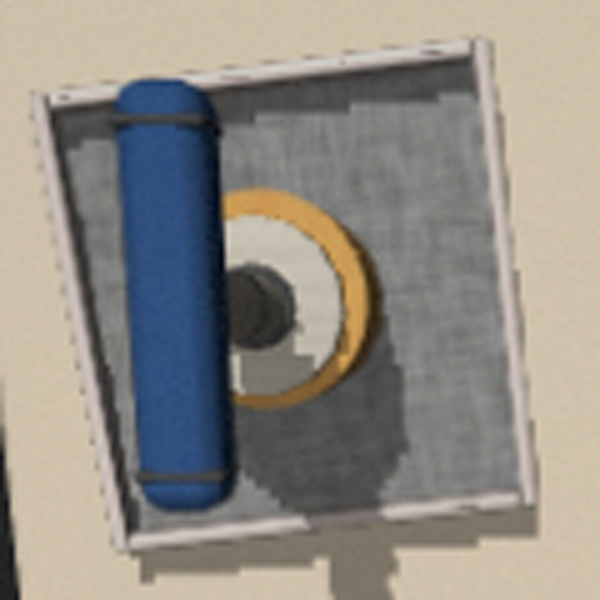

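Run:
```python
from h import *
o=np.load("o24.npy",allow_pickle=True).item(); C=cam("wrist",o); p=lambda x,y:(150+x/5,45+y/5)
T=np.array([onz(C,p(*q),.016) for q in [(32,95),(488,40),(537,508),(118,552)]])
c=onz(C,p(262,298),.05); r=onz(C,p(372,298),.05); print("tray",T.mean(0),"plug",c,"r",np.linalg.norm(r-c))
g=(onz(C,p(168,80),.132)+onz(C,p(190,510),.132))/2; print("bar centre",g)
```

```text
tray [0.46912469 0.18611938 0.016     ] plug [0.46764111 0.18802684 0.05      ] r 0.023160781149172797
bar centre [0.46882186 0.18621393 0.132     ]
```

Plug stands about 2 mm from the tray's centre, upright (bar is above the plug to within ~2 mm), the keeper is aside and the other things look undisturbed. Handing in.

```bash
python3 -c "
from rig import *
print(close_job())"
```

```text
the job is handed in; nothing more can be done
None
```

The plug is out of the bore and standing upright in the grey-lined tray, rod still screwed in and gripper clear. I handed the job in at about 23 s of the 58 s allowed.

**What I did**
- **Keeper:** I pushed it by its post until it hit the stop. The force rose to 10 N with only 0.3 mm more travel, and later pictures show it still aside.
- **Rod:** I took it from the stand, entered its lugs in the slots and turned the gripper clockwise by a commanded 90°. Advance stopped after roughly 45° to 70°, and the turning moment then climbed to 0.63 N m.
- **Plug:** I pulled it out along the bore axis, set it on the lining, let go and backed away.

**Last checks**
- The plug's centre is about 2 mm from the tray's centre, and the bar sits over the plug to within about 2 mm.
- The wrist force is near zero and the gripper touches nothing.
- The other loose things look unmoved in the pictures; I did not measure them.

**What disagreed**
- **Collar travel:** the collar drew in only about 2.3 mm, where roughly 4 mm was expected. That matches the plug's "touches from 45°" case, and the collar looked seated on the face in the pictures.
- **First pull:** it reached about 31 N with the gripper some 3 mm off to the side. I corrected the position before going on.
- **Tray position:** the side camera put the tray centre about 14 mm nearer the robot's right than the wrist and scene cameras did. I went with the wrist and scene cameras.

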